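Clear the reject bay of a lens tray and reload it

TASK

The plain flat blanks without a block are rejects: take the cover off the scrap pot, lift the black tray by its middle fin, tip it over the pot on the corner of the bay that holds two rejects so that only those two slide out through the corner gap into the pot, and stand the tray back squarely and level on its cork mat. Put every colourless plain blank that lies on the worktop into the pot as well and every blocked lens that lies there flat into a free bay, one to a bay and block upward; finish with the cover back on the pot, seated and level. The blocked lenses already in the tray stay in it, and the frame, brass starter, rose-tinted lens and bottle are left where they are.

Things in the scene. Friction and masses are not known exactly. Their poses are not given: they have to be found in the camera images.
- tray: black plastic lens tray, loose, 0.18 kg, 196 x 196 mm; origin at the centre of its underside, z up, x and y along its sides. Floor 4 mm thick; four 92 mm square bays centred at x, y = +-48 mm, parted by 4 mm dividers. Walls and dividers reach 28 mm above the underside. Lenses slide on the floor from 23 to 32 degrees of tilt on, so tip it by about 45.
- tray_gap (a point): the tip of the tray's floor at one of its four alike corners, x, y = 98, 98 mm, z = 2 mm in the tray's frame. Each side has a wall (4 mm thick) along its middle 92 mm only; the last 52 mm to every corner is open, so each bay has a rim gap at its outer corner, about 68 mm clear across the diagonal. A bay empties when its own corner is the lowest.
- tray_grip (a point): the place to grip the tray: on its upright middle fin, 62 mm above the tray's underside. The fin is 12 mm thick along the tray's y, 64 mm long along its x, and its top is 80 mm above the underside. Grip it firmly: a tilted tray can turn a little in the fingers.
- mat: brown cork mat, fixed, 240 x 240 x 4 mm, the tray's place; origin at the centre of its underside, x and y along its sides. The tray starts on it; it may be put back in any of the four square positions, wholly on the mat.
- pot: round aluminium scrap pot, fixed, open at the top: 160 mm across outside and 150 mm inside at the rim, rim 70 mm above its origin, inner floor 5 mm above it. Origin: centre of the underside.
- cover: loose aluminium pot cover, 0.22 kg: flange 170 mm across, under it a locating disc 136 mm across and 10 mm tall that enters the pot, on top a black cylindrical knob 24 mm across. Origin: centre of the locating disc's underside; flange 10 to 16 mm, knob 16 to 50 mm above it. It starts seated on the pot, its origin 60 mm above the pot's.
- reject1: plain flat reject blank, a frosted disc 56 mm across and 13 mm thick without a block, about 32 g. Origin: centre of one flat face (the lower one at the start), z through the disc. The two start stacked in one bay of the tray.
- reject2: plain flat reject blank, a frosted disc 56 mm across and 13 mm thick without a block, about 32 g. Origin: centre of one flat face (the lower one at the start), z through the disc. The two start stacked in one bay of the tray.
- stray1: plain flat reject blank like the two in the tray: frosted disc 56 mm across, 13 mm thick, no block, about 32 g. Origin: centre of one flat face (the lower one at the start). It starts on the worktop and goes into the pot; sometimes absent.
- stray2: plain flat reject blank like the two in the tray: frosted disc 56 mm across, 13 mm thick, no block, about 32 g. Origin: centre of one flat face (the lower one at the start). It starts on the worktop and goes into the pot; sometimes absent.
- kept1: loose blocked lens: frosted disc 60 mm across, 8 mm thick, with a grey cylindrical edging block, 22 mm across and 22 mm tall, on the middle of its top; 34 g. Origin: centre of the disc's underside, z up through the block. It starts in a bay of the tray and stays in the tray.
- kept2: loose blocked lens: frosted disc 60 mm across, 8 mm thick, with a grey cylindrical edging block, 22 mm across and 22 mm tall, on the middle of its top; 34 g. Origin: centre of the disc's underside, z up through the block. It starts in another bay of the tray and stays in the tray; sometimes absent.
- fresh1: loose blocked lens: frosted disc 60 mm across, 8 mm thick, with a grey cylindrical edging block, 22 mm across and 22 mm tall, on the middle of its top; 34 g. Origin: centre of the disc's underside, z up through the block. It starts on the worktop and goes into a free bay; sometimes absent (the bays always suffice, with the emptied one).
- fresh2: loose blocked lens: frosted disc 60 mm across, 8 mm thick, with a grey cylindrical edging block, 22 mm across and 22 mm tall, on the middle of its top; 34 g. Origin: centre of the disc's underside, z up through the block. It starts on the worktop and goes into a free bay; sometimes absent (the bays always suffice, with the emptied one).
- fresh3: loose blocked lens: frosted disc 60 mm across, 8 mm thick, with a grey cylindrical edging block, 22 mm across and 22 mm tall, on the middle of its top; 34 g. Origin: centre of the disc's underside, z up through the block. It starts on the worktop and goes into a free bay; sometimes absent (the bays always suffice, with the emptied one).
- frame: silver semi-rimless spectacle frame standing open on the worktop, about 135 x 135 x 40 mm, a bystander. Origin: underside, middle of the front; the arms run along its x.
- starter: brass screw starter tool lying on the worktop, 120 mm long, 16 mm thick, a bystander. Origin: on the worktop near its middle, x along it.
- rose_lens: flat rose-tinted lens without a block lying on the worktop, 68 mm across and 5 mm thick, a bystander. Origin: centre of its underside.
- bottle: white plastic cleaner bottle, 50 mm across, 130 mm tall, a bystander. Origin: centre of its underside.

How it is judged:
By the outcome, as a careful person would: the job done as asked, in the order asked, and still so for the second after the job is handed in, with the robot touching nothing.
Of kept2, fresh1, fresh2, fresh3 only 2 to 3 are there at a start; the rules pass over those that are not, and their reading is None.
Of stray1, stray2 only 1 to 2 are there at a start; the rules pass over those that are not, and their reading is None.
At some moment in a run one of fresh1, fresh2, fresh3, stray1, stray2, cover may be knocked a few centimetres aside while the robot is not near it.
It also fails if it takes over 210 s, if anything falls off the work surface, if the arm or the gripper's body presses on something with over 40 N, if the wrist force passes 120 N, or if a joint passes its speed limit or range.

ROBOT

A 6-joint arm with a two-finger parallel gripper is mounted at the origin on the work surface. World frame = base frame: x ahead of the robot, y to its left, z up, the work surface at z = 0. Lengths are in m, angles in rad, forces in N, time in s.
With the tool pointing down it reaches from about 0.275 to 0.725 m from the base axis. Payload 15.9 kg.
Tool frame: the origin (TCP) lies midway between the tips of the shut fingers; the grasp point (between the pads) lies 19 mm behind it; z points along the fingers, y is the direction in which the jaws open and shut (so a half turn about z gives the same grasp; the last joint's range is limited). The gripper opens to 85 mm and grips with 20 to 120 N. Pads are 22 mm wide; open, the fingers measure 114 mm over their backs; the gripper's body (76 mm by 85 mm) begins 54 mm behind the grasp point. The pads swing forward as they close: fully open they stand 13 mm farther back than shut.
Start: joints at [-1.154, 0.213, -0.034, 1.323, 0, 1.571], TCP at [0.202, -0.457, 0.231] pointing down, gripper open.
Joint ranges: [-2.98, 2.98], [-0.74, 1.72], [-1.14, 1.35], [-2.1, 2.04], [-1.57, 1.44], [-3.14, 3.14]. Speed limits (rad/s): [1.89, 1.89, 2.39, 2.57, 3.14, 3.14].

INTERFACE

Orientations are given as a unit quaternion [w, x, y, z].
In Python, from bench import arm, optics gives the robot as it stands.
- The arm moves only by the tool step_arm, never from a script. Its argument "moves" is a list that holds one entry, the list of rows, each a list of 7 numbers: the shift along the tool's x, y, z in m, then the turn, a rotation vector about the tool's x, y, z in rad, then the closure, from 0 (fully open) to 1 (shut). A call has 1 to 5 rows; each row is the pose to reach, as a shift and turn from the pose commanded when the call began, along the tool's axes at that moment; what a row does not reach only later rows make up. A row lasts 1/8 s, in which the tool goes at most 62.5 mm and 10.7 degrees, less where a joint would pass 70% of its speed; a pose out of reach is approached as far as the arm can. A call with a gripper value outside its range is refused whole. The fingers move at their own pace and stop on an object; "squeeze" is the grip in N (left out, the last holds). Time passes only in rows, so rows that repeat a pose let the fingers close. It gives the time, the measured TCP pose, the force and the opening at its end, in the units of the state.
- arm.sense(): the state, without advancing time (a new reading comes with each control period).
- optics.grab_frame(name): name is "scene" or "top" or "wrist"; returns a dict with "img" (480x640x3 uint8, red, green, blue), "z_map" (480x640 float32, m along the optical axis (not along the pixel's ray), 0 where there is no reading), "mtx" (3x3 intrinsics, pixels), "view" (4x4, takes a point from world to camera coordinates). Camera axes: x right, y down, z forward; pixel columns grow to the right and rows downward; lengths in m; the calibration is good to about 2 mm. A picture is of the moment at which its call begins.
- arm.sign_off(): hands the job in, once; it reports no verdict.
The state is a dict: "t": time; "q": joint angles; "joint_vel": joint speeds; "tau": joint torques, N m; "tool_pos": TCP position; "eef_rot": TCP orientation; "force": force on the tool from outside, world axes, zero at the start; "torque": the same for the moment, N m; "gripper_width": opening from 0.0 (shut) to 1.0 (fully open).
Only numpy, scipy, OpenCV 4.12 (cv2) and the standard library are available. Lean on these libraries where they do the work, as an engineer would, in place of code of your own. Each camera call takes 0.05 s, during which the arm holds its last target.

## Working session

There is one attempt and no reset: what is moved stays moved. The work goes in short steps, Python scripts to look and compute and a tool call to move; the robot and the scene stay as the last step left them, time stands still between calls to the robot, and variables do not carry over. Pictures are saved under pics/ and viewed, and the job is handed in when it is done.

Besides the shell and the picture viewer there is one more tool, called after "Call:" in YAML: its name, and indented under it one key for each argument. step_arm: Moves the arm, as the interface text tells. Its arguments: {"type":"object","properties":{"moves":{"type":"array","items":{"type":"array","items":{"type":"array","items":{"type":"number"}}}},"squeeze":{"type":"number"}},"required":["moves"]}

```bash
ls; mkdir -p pics; python3 - <<'E'
from bench import arm, optics
import cv2
for n in ("scene","top","wrist"):
    f=optics.grab_frame(n); cv2.imwrite(f"pics/{n}0.png",f["img"][:,:,::-1])
    print(n,f["mtx"].round(1).tolist(),f["view"].round(3).tolist())
print(arm.sense())
E
```

```text
pics
scene [[439.8, 0.0, 315.5], [0.0, 439.8, 233.4], [0.0, 0.0, 1.0]] [[-0.611, 0.792, 0.0, 0.33], [0.681, 0.525, -0.511, -0.374], [-0.405, -0.312, -0.859, 1.109], [0.0, 0.0, 0.0, 1.0]]
top [[499.5, 0.0, 319.8], [0.0, 499.5, 246.9], [0.0, 0.0, 1.0]] [[0.028, -0.999, 0.019, 0.028], [-0.983, -0.031, -0.179, 0.581], [0.18, -0.014, -0.984, 0.975], [0.0, 0.0, 0.0, 1.0]]
wrist [[395.2, 0.0, 318.3], [0.0, 395.2, 237.4], [0.0, 0.0, 1.0]] [[0.404, -0.915, -0.001, -0.501], [-0.879, -0.389, 0.276, -0.035], [-0.253, -0.111, -0.961, 0.38], [0.0, 0.0, 0.0, 1.0]]
{'t': 0.15, 'q': array([-1.15400385e+00,  2.13253985e-01, -3.48415531e-02,  1.32350585e+00,
       -9.51771683e-06,  1.57082426e+00]), 'joint_vel': array([-0.00049594, -0.00229653, -0.00042001, -0.00021628, -0.00121369,
        0.0009437 ]), 'tau': array([ 1.02623973e-03, -6.86407971e+01,  4.87246442e+01,  1.31321495e-02,
       -3.08259393e-05, -5.77886667e-06]), 'tool_pos': array([ 0.20231618, -0.45698073,  0.23095355]), 'eef_rot': array([-3.92836320e-04,  9.78366786e-01,  2.06877426e-01, -8.79415245e-05]), 'force': array([-0.29168618, -0.42867662,  0.37027794]), 'torque': array([0.00664568, 0.01713413, 0.02466293]), 'gripper_width': 1.000344326988247}
```

View pics/top0.png

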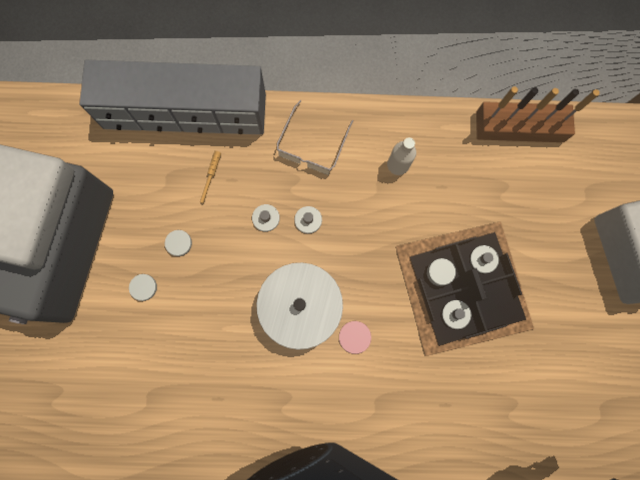

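View pics/scene0.png

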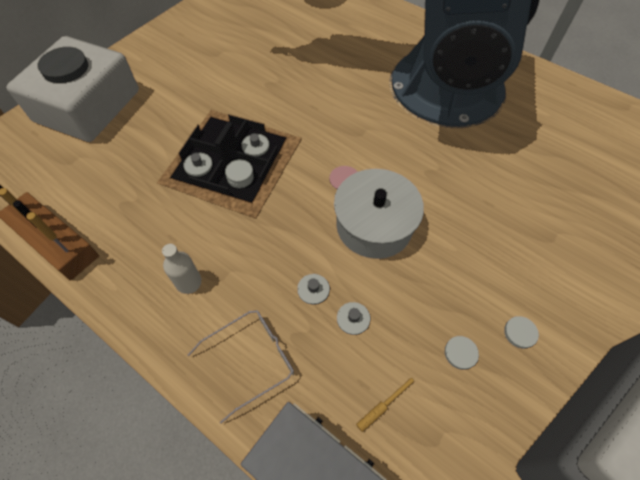

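```bash
cat > h.py <<'E'
from bench import arm, optics
import cv2, numpy as np
from scipy.spatial.transform import Rotation as R
def cloud(f):
    K=f["mtx"];z=f["z_map"].astype(float);v,u=np.mgrid[0:480,0:640]
    p=np.stack([(u-K[0,2])/K[0,0]*z,(v-K[1,2])/K[1,1]*z,z],-1)
    T=np.linalg.inv(f["view"]); return p@T[:3,:3].T+T[:3,3]
def ray(f,u,v,h):
    K=f["mtx"];T=np.linalg.inv(f["view"])
    d=T[:3,:3]@np.array([(u-K[0,2])/K[0,0],(v-K[1,2])/K[1,1],1.]);o=T[:3,3]
    return o+d*(h-o[2])/d[2]
def proj(f,p):
    c=f["view"][:3,:3]@np.array(p)+f["view"][:3,3];q=f["mtx"]@c;return q[:2]/q[2]
def save(f,name,box=None,s=1):
    im=f["img"][:,:,::-1]
    if box: im=im[box[1]:box[3],box[0]:box[2]]
    cv2.imwrite("pics/"+name,cv2.resize(im,None,fx=s,fy=s,interpolation=cv2.INTER_CUBIC))
def state():
    s=arm.sense();q=s["eef_rot"]
    return s,R.from_quat([q[1],q[2],q[3],q[0]])
E
python3 - <<'E'
from h import *
f=optics.grab_frame("top");P=cloud(f)
np.set_printoptions(precision=4,suppress=True)
for n,(u,v,h) in dict(st1=(178,243,.013),st2=(143,287,.013),fr1=(265,217,.008),fr2=(308,219,.008),rose=(355,337,.005),k1=(485,258,.016),k2=(457,314,.016),rej=(442,271,.034),knob=(300,304,.11)).items():
    print(n,ray(f,u,v,h),P[v,u])
save(f,"topA.png",(390,210,540,360),4)
save(f,"topB.png",(120,190,380,380),3)
E
```

```text
st1 [0.5859 0.3467 0.013 ] [0.586  0.3469 0.0121]
st2 [0.4901 0.412  0.013 ] [0.4902 0.4123 0.0121]
fr1 [0.6499 0.1654 0.008 ] [0.6444 0.1631 0.0309]
fr2 [0.6485 0.0722 0.008 ] [0.6432 0.072  0.03  ]
rose [ 0.3998 -0.0339  0.005 ] [ 0.3998 -0.0339  0.0043]
k1 [ 0.5735 -0.3082  0.016 ] [ 0.5697 -0.3005  0.0379]
k2 [ 0.453  -0.2455  0.016 ] [ 0.4516 -0.2382  0.0411]
rej [ 0.5401 -0.2108  0.034 ] [ 0.5399 -0.2103  0.0356]
knob [0.458  0.0808 0.11  ] [0.458  0.0808 0.11  ]
```

View pics/topA.png

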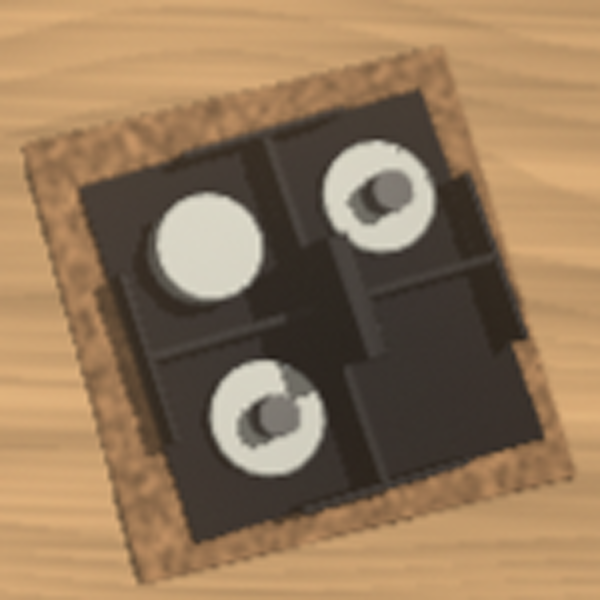

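View pics/topB.png

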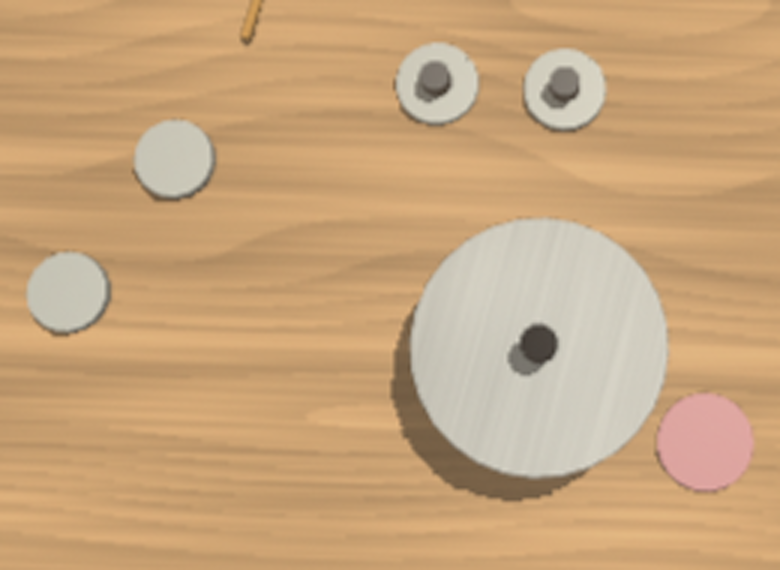

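```bash
python3 - <<'E'
from h import *
np.set_printoptions(precision=4,suppress=True)
f=optics.grab_frame("top");P=cloud(f)
for nm,h,c in (("mat",.004,[(22,147),(440,45),(575,475),(138,585)]),("tray",.008,[(78,185),(420,90),(545,438),(195,543)])):
    q=np.array([ray(f,390+(u-1.5)/4,210+(v-1.5)/4,h)[:2] for u,v in c])
    print(nm,q.tolist(),q.mean(0)); e=np.roll(q,-1,0)-q; print(np.linalg.norm(e,axis=1),np.degrees(np.arctan2(e[:,1],e[:,0])))
Z=P[...,2]
sub=np.zeros(Z.shape,bool);sub[210:360,390:540]=1
m=sub&(Z>.07)&(Z<.1); q=P[m]; print("fin",q.mean(0),m.sum(),cv2.minAreaRect((q[:,:2]*1000).astype(np.float32)))
# cover
m=(Z>.06)&(Z<.085); m[:, :240]=0;m[:,360:]=0;m[:250]=0;m[360:]=0
q=P[m];c,r=cv2.minEnclosingCircle((q[:,:2]*1000).astype(np.float32));print("cover",c,r,np.median(q[:,2]),q.mean(0))
m2=(Z>.1)&(Z<.13); m2[:, :240]=0;m2[:,360:]=0;m2[:250]=0;m2[360:]=0
print("knob",P[m2].mean(0),m2.sum())
# discs
hsv=cv2.cvtColor(f["img"],cv2.COLOR_RGB2HSV)
def disc(u,v,h,name,r=22):
    g=np.zeros(Z.shape,np.uint8);cv2.circle(g,(u,v),r,255,-1)
    m=((hsv[...,1]<50)&(hsv[...,2]>70)).astype(np.uint8)*255&g
    cs,_=cv2.findContours(m,cv2.RETR_EXTERNAL,cv2.CHAIN_APPROX_NONE);k=max(cs,key=cv2.contourArea)
    e=cv2.fitEllipse(cv2.convexHull(k));print(name,ray(f,*e[0],h),e[1])
for a in ((178,243,.013,"st1"),(143,287,.013,"st2"),(265,217,.008,"fr1"),(308,219,.008,"fr2"),(485,258,.016,"k1"),(457,314,.016,"k2"),(442,271,.034,"rej")):disc(*a)
def near(u,v,lo,hi):
    m=(Z>lo)&(Z<hi);m[:v-15]=0;m[v+15:]=0;m[:,:u-15]=0;m[:,u+15:]=0;return P[m].mean(0),m.sum()
print("blk",near(265,217,.02,.04),near(308,219,.02,.04),"st",near(178,243,.009,.02),near(143,287,.009,.02))
E
```

```text
mat [[0.5948868392849818, -0.11778747529172738], [0.6589377220591066, -0.34720784010691597], [0.42823621759226355, -0.41026316480780434], [0.3651827301463014, -0.1784649024607024]] [ 0.5118 -0.2634]
[0.2382 0.2392 0.2402 0.2376] [ -74.401  -164.7133  105.2173   14.797 ]
tray [[0.5743460519161729, -0.1472600834388368], [0.6324619220802338, -0.3338051975432189], [0.44693383628544225, -0.39350339270981705], [0.387479651529717, -0.20752797584209048]] [ 0.5103 -0.2705]
[0.1954 0.1949 0.1952 0.1963] [ -72.6962 -162.1632  107.7285   17.8755]
fin [ 0.5104 -0.2683  0.0823] 260 ((511.1046142578125, -269.4556884765625), (63.08164978027344, 13.32522964477539), 18.549562454223633)
cover (459.2969665527344, 83.51322937011719) 84.82853698730469 0.07669504021542778 [0.4582 0.0834 0.0767]
knob [0.4588 0.0835 0.1104] 120
st1 [0.5867 0.3473 0.013 ] (25.1619873046875, 26.452280044555664)
st2 [0.4901 0.4138 0.013 ] (25.976078033447266, 27.32147216796875)
fr1 [0.6488 0.1648 0.008 ] (26.593971252441406, 26.87618637084961)
fr2 [0.6477 0.0726 0.008 ] (26.564966201782227, 26.905065536499023)
k1 [ 0.5668 -0.305   0.016 ] (28.87481117248535, 35.403907775878906)
k2 [ 0.4525 -0.244   0.016 ] (28.724815368652344, 30.40398406982422)
rej [ 0.5388 -0.2094  0.034 ] (27.99179458618164, 29.361787796020508)
blk (array([0.6492, 0.1648, 0.0299]), np.int64(92)) (array([0.648 , 0.0733, 0.0296]), np.int64(87)) st (array([0.5877, 0.3482, 0.0135]), np.int64(534)) (array([0.491 , 0.4147, 0.0133]), np.int64(557))
```

```bash
cat >> h.py <<'E'
def down(yaw):
    return R.from_euler('z',yaw,degrees=True)*R.from_quat([1,0,0,0])
def go(p,Rt,quiet=False):
    s,Rc=state();d=Rc.inv().apply(np.array(p)-s["tool_pos"]);r=(Rc.inv()*Rt).as_rotvec()
    print("shift",d.round(4).tolist(),"turn",r.round(3).tolist(),"rows",round(np.linalg.norm(d)/.0625,1),round(np.degrees(np.linalg.norm(r))/10.7,1))
def st():
    s,Rc=state();print("t",round(s["t"],2),"pos",s["tool_pos"].round(4),"yaw",round(np.degrees(np.arctan2(*Rc.as_matrix()[[1,0],0])),1),"tz",Rc.as_matrix()[:,2].round(3),"F",s["force"].round(1),"w",round(s["gripper_width"],3),"q",s["q"].round(2))
E
python3 -c "
from h import *
go((.4587,.0835,.18),down(100.3))"
```

```text
shift [0.4533, -0.3904, 0.0513] turn [-0.0, -0.0, -1.334] rows 9.6 7.1
```

Call:
step_arm:
  moves:
    - [[0.453, -0.39, 0.051, 0, 0, -1.334, 0], [0.453, -0.39, 0.051, 0, 0, -1.334, 0], [0.453, -0.39, 0.051, 0, 0, -1.334, 0], [0.453, -0.39, 0.051, 0, 0, -1.334, 0], [0.453, -0.39, 0.051, 0, 0, -1.334, 0]]
  squeeze: 60

```text
t: 0.88
tool_pos: [0.3364, -0.1741, 0.2047]
eef_rot: [0.0, 0.778, 0.629, 0.0]
force: [1.1, 0.6, 0.3]
gripper_width: 1.002
```

```bash
python3 -c "
from h import *
st();go((.4587,.0835,.16),down(100.3))"
```

```text
t 0.88 pos [ 0.3364 -0.1741  0.2047] yaw 77.9 tz [ 0.001 -0.    -1.   ] F [1.1 0.6 0.3] w 1.002 q [-0.48 -0.03 -0.37  1.23  0.    1.3 ]
shift [0.2775, 0.0657, 0.0447] turn [0.001, 0.0, -0.391] rows 4.6 2.1
```

Call:
step_arm:
  moves:
    - [[0.277, 0.066, 0.045, 0, 0, -0.391, 0], [0.277, 0.066, 0.045, 0, 0, -0.391, 0], [0.277, 0.066, 0.045, 0, 0, -0.391, 0], [0.277, 0.066, 0.045, 0, 0, -0.391, 0], [0.277, 0.066, 0.045, 0, 0, -0.391, 0]]

```text
t: 1.5
tool_pos: [0.4604, 0.0831, 0.1592]
eef_rot: [-0.0, 0.642, 0.767, -0.0]
force: [0.3, -1.6, 0.4]
gripper_width: 1.001
```

```bash
python3 -c "
from h import *
st();go((.4587,.0835,.083),down(100.3))
f=optics.grab_frame('wrist');save(f,'w1.png')"
```

```text
t 1.5 pos [0.4604 0.0831 0.1592] yaw 100.1 tz [-0.  0. -1.] F [ 0.3 -1.6  0.4] w 1.001 q [ 0.18  0.17 -0.27  1.13  0.    1.57]
shift [0.0007, -0.0016, 0.0762] turn [-0.0, -0.0, -0.003] rows 1.2 0.0
```

View pics/w1.png

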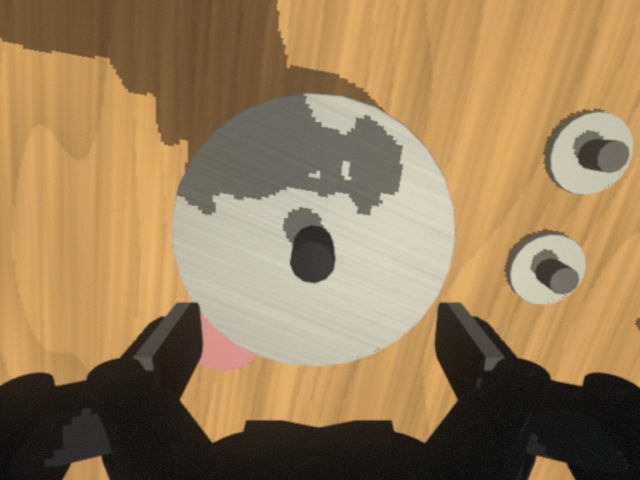

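The wrist view shows the knob at about (313,255), midway between the fingers, so I'll descend and grip.

Call:
step_arm:
  moves:
    - [[0.001, -0.0015, 0.04, 0, 0, 0, 0], [0.001, -0.0015, 0.076, 0, 0, 0, 0], [0.001, -0.0015, 0.076, 0, 0, 0, 0], [0.001, -0.0015, 0.076, 0, 0, 0, 1], [0.001, -0.0015, 0.076, 0, 0, 0, 1]]
  squeeze: 80

```text
t: 2.17
tool_pos: [0.4593, 0.0813, 0.0852]
eef_rot: [0.001, 0.643, 0.766, 0.001]
force: [-1.6, -0.2, 0.2]
gripper_width: 0.607
```

Call:
step_arm:
  moves:
    - [[0, 0, 0, 0, 0, 0, 1], [0, 0, 0, 0, 0, 0, 1], [0, 0, 0, 0, 0, 0, 1], [0, 0, 0, 0, 0, 0, 1]]

```text
t: 2.68
tool_pos: [0.4587, 0.0812, 0.0847]
eef_rot: [0.0, 0.643, 0.766, 0.001]
force: [-3.0, 0.0, 11.7]
gripper_width: 0.261
```

Call:
step_arm:
  moves:
    - [[0, 0, -0.015, 0, 0, 0, 1], [0, 0, -0.03, 0, 0, 0, 1], [0, 0, -0.06, 0, 0, 0, 1], [0, 0, -0.1, 0, 0, 0, 1], [0, 0, -0.1, 0, 0, 0, 1]]

```text
t: 3.3
tool_pos: [0.4598, 0.0814, 0.1864]
eef_rot: [0.001, 0.643, 0.766, 0.002]
force: [0.7, -0.2, -1.9]
gripper_width: 0.254
```

```bash
python3 -c "
from h import *
st();go((.36,.28,.18),down(128))
f=optics.grab_frame('top');save(f,'t1.png')"
```

```text
t 3.3 pos [0.4598 0.0814 0.1864] yaw 100.0 tz [ 0.005  0.001 -1.   ] F [ 0.7 -0.2 -1.9] w 0.254 q [ 0.18  0.15 -0.22  1.19 -0.    1.57]
shift [0.2129, -0.0638, 0.0061] turn [0.005, 0.001, -0.489] rows 3.6 2.6
```

View pics/t1.png

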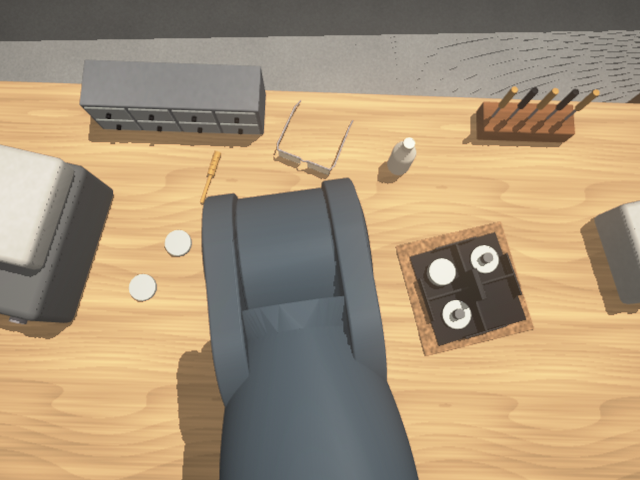

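Call:
step_arm:
  moves:
    - [[0.05, -0.015, 0.002, 0, 0, -0.12, 1], [0.1, -0.03, 0.003, 0, 0, -0.24, 1], [0.16, -0.05, 0.005, 0, 0, -0.36, 1], [0.213, -0.064, 0.006, 0, 0, -0.489, 1], [0.213, -0.064, 0.006, 0, 0, -0.489, 1]]

```text
t: 3.98
tool_pos: [0.356, 0.2822, 0.1764]
eef_rot: [-0.001, 0.435, 0.9, -0.001]
force: [1.0, -1.0, -2.4]
gripper_width: 0.255
```

```bash
python3 -c "
from h import *
st();go((.36,.28,.05),down(128))
f=optics.grab_frame('scene');save(f,'s1.png')"
```

```text
t 3.98 pos [0.356  0.2822 0.1764] yaw 128.4 tz [-0.002 -0.001 -1.   ] F [ 1.  -1.  -2.4] w 0.255 q [ 0.67  0.14 -0.26  1.17  0.    1.57]
shift [-0.0043, 0.002, 0.1264] turn [-0.002, -0.001, 0.007] rows 2.0 0.0
```

View pics/s1.png

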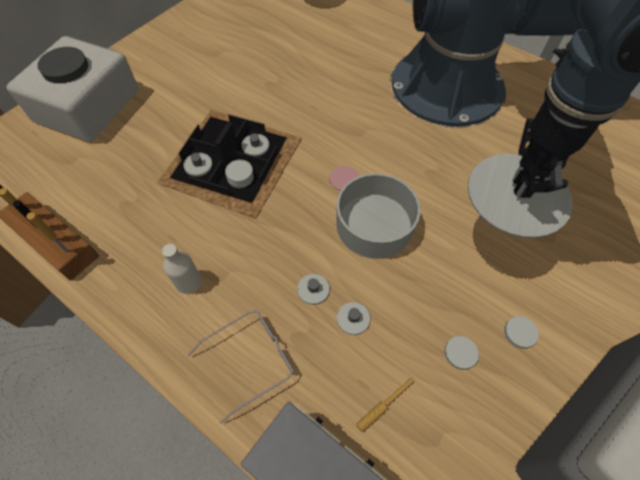

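The cover is held level near (518,198) and the pot is open. I'll set the cover down next.

Call:
step_arm:
  moves:
    - [[0, 0, 0.05, 0, 0, 0, 1], [0, 0, 0.1, 0, 0, 0, 1], [0, 0, 0.135, 0, 0, 0, 1], [0, 0, 0.145, 0, 0, 0, 1], [0, 0, 0.148, 0, 0, 0, 1]]

```text
t: 4.65
tool_pos: [0.3586, 0.2793, 0.0299]
eef_rot: [-0.0, 0.439, 0.899, -0.0]
force: [-0.6, 1.2, -1.3]
gripper_width: 0.254
```

Call:
step_arm:
  moves:
    - [[0, 0, 0.003, 0, 0, 0, 1], [0, 0, 0.003, 0, 0, 0, 1], [0, 0, 0.003, 0, 0, 0, 0.6], [0, 0, 0.003, 0, 0, 0, 0.5]]

```text
t: 5.15
tool_pos: [0.3585, 0.2801, 0.0271]
eef_rot: [0.0, 0.438, 0.899, 0.0]
force: [0.1, -0.2, -0.8]
gripper_width: 0.502
```

Release fully, rise, and go toward the tray.

Call:
step_arm:
  moves:
    - [[0, 0, 0, 0, 0, 0, 0], [0, 0, -0.06, 0, 0, 0, 0], [0, 0, -0.12, 0, 0, 0, 0], [0, 0, -0.18, 0, 0, 0, 0], [0, 0, -0.18, 0, 0, 0, 0]]

```text
t: 5.78
tool_pos: [0.3599, 0.2812, 0.2109]
eef_rot: [0.002, 0.438, 0.899, 0.003]
force: [0.6, 0.4, -0.4]
gripper_width: 1.003
```

```bash
python3 -c "
from h import *
st();go((.5105,-.2695,.2),down(18))
f=optics.grab_frame('scene');save(f,'s2.png')"
```

```text
t 5.78 pos [0.3599 0.2812 0.2109] yaw 128.0 tz [ 0.006  0.004 -1.   ] F [ 0.6  0.4 -0.4] w 1.003 q [ 0.66  0.12 -0.19  1.25  0.    1.57]
shift [-0.5266, -0.2207, 0.0094] turn [0.005, -0.007, 1.92] rows 9.1 10.3
```

View pics/s2.png

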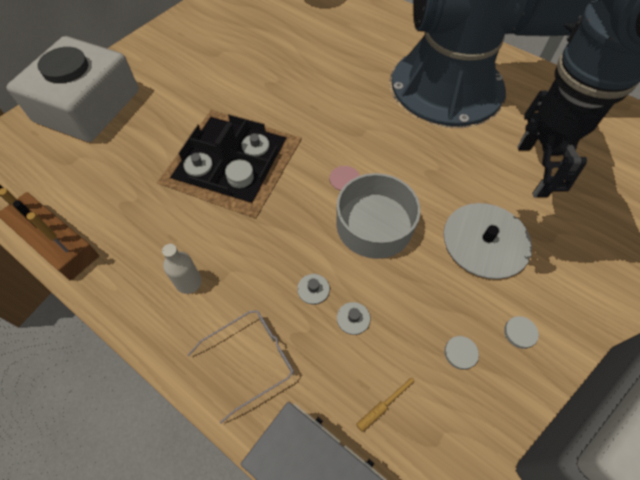

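Call:
step_arm:
  moves:
    - [[-0.527, -0.22, 0.01, 0, 0, 1.92, 0], [-0.527, -0.22, 0.01, 0, 0, 1.92, 0], [-0.527, -0.22, 0.01, 0, 0, 1.92, 0], [-0.527, -0.22, 0.01, 0, 0, 1.92, 0], [-0.527, -0.22, 0.01, 0, 0, 1.92, 0]]

```text
t: 6.45
tool_pos: [0.4405, -0.0235, 0.2001]
eef_rot: [-0.001, 0.799, 0.601, -0.001]
force: [1.6, 0.9, -0.0]
gripper_width: 0.998
```

```bash
python3 -c "
from h import *
st();go((.5105,-.2695,.2),down(18))"
```

```text
t 6.45 pos [ 0.4405 -0.0235  0.2001] yaw 73.9 tz [-0.002  0.    -1.   ] F [ 1.6  0.9 -0. ] w 0.998 q [-0.05  0.1  -0.25  1.22  0.    1.8 ]
shift [-0.2171, 0.1353, -0.0001] turn [-0.001, 0.001, 0.976] rows 4.1 5.2
```

Call:
step_arm:
  moves:
    - [[-0.217, 0.135, 0, 0, 0, 0.976, 0], [-0.217, 0.135, 0, 0, 0, 0.976, 0], [-0.217, 0.135, 0, 0, 0, 0.976, 0], [-0.217, 0.135, 0, 0, 0, 0.976, 0], [-0.217, 0.135, 0, 0, 0, 0.976, 0]]

```text
t: 7.08
tool_pos: [0.5118, -0.2701, 0.1987]
eef_rot: [-0.001, 0.985, 0.174, -0.001]
force: [0.4, 1.4, -0.4]
gripper_width: 0.996
```

Call:
step_arm:
  moves:
    - [[0, 0, 0, 0, 0, 0, 0], [0, 0, 0, 0, 0, 0, 0]]

```text
t: 7.32
tool_pos: [0.5119, -0.2661, 0.2007]
eef_rot: [-0.0, 0.983, 0.181, -0.0]
force: [-0.3, -0.4, 0.2]
gripper_width: 0.999
```

```bash
python3 -c "
from h import *
st();go((.5105,-.2695,.12),down(17.9))
f=optics.grab_frame('wrist');save(f,'w2.png');P=cloud(f)
Z=P[...,2];m=(Z>.07)&(Z<.1);m[300:]=0
q=P[m];print(len(q),q.mean(0),cv2.minAreaRect((q[:,:2]*1000).astype(np.float32)))
"
```

```text
t 7.33 pos [ 0.5119 -0.2661  0.2007] yaw 20.9 tz [-0.001  0.001 -1.   ] F [-0.3 -0.4  0.2] w 0.999 q [-0.48  0.38  0.12  1.31  0.    2.3 ]
shift [-0.0025, 0.0028, 0.0807] turn [-0.001, 0.001, 0.052] rows 1.3 0.3
1598 [ 0.51299802 -0.2694008   0.08416328] ((510.9981384277344, -270.10845947265625), (63.7052001953125, 12.008724212646484), 17.840572357177734)
```

View pics/w2.png

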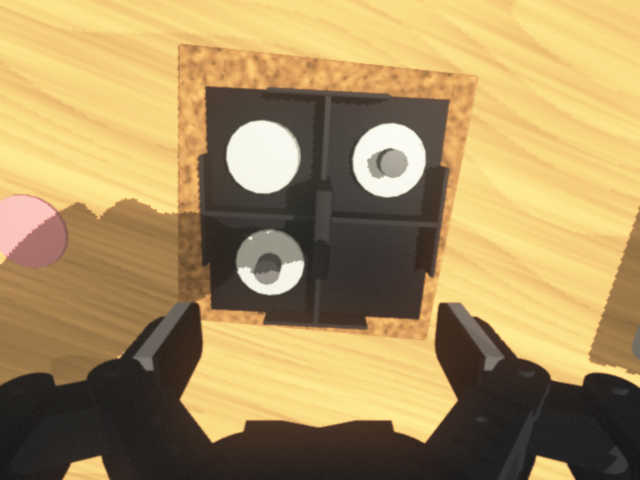

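Call:
step_arm:
  moves:
    - [[-0.0025, 0.003, 0.05, 0, 0, 0.053, 0], [-0.0025, 0.003, 0.08, 0, 0, 0.053, 0], [-0.0025, 0.003, 0.08, 0, 0, 0.053, 0], [-0.0025, 0.003, 0.08, 0, 0, 0.053, 0]]

```text
t: 7.88
tool_pos: [0.5116, -0.2704, 0.1228]
eef_rot: [0.0, 0.988, 0.153, 0.001]
force: [-0.1, 0.4, 0.7]
gripper_width: 1.004
```

```bash
python3 -c "
from h import *
st();go((.511,-.270,.047),down(17.84))"
```

```text
t 7.88 pos [ 0.5116 -0.2704  0.1228] yaw 17.7 tz [ 0.001 -0.001 -1.   ] F [-0.1  0.4  0.7] w 1.004 q [-0.49  0.41 -0.04  1.12  0.    2.35]
shift [-0.0005, -0.0007, 0.0758] turn [0.001, -0.001, -0.003] rows 1.2 0.0
```

Call:
step_arm:
  moves:
    - [[-0.0005, -0.0005, 0.04, 0, 0, 0, 0], [-0.0005, -0.0005, 0.072, 0, 0, 0, 0], [-0.0005, -0.0005, 0.072, 0, 0, 0, 0], [-0.0005, -0.0005, 0.072, 0, 0, 0, 1], [-0.0005, -0.0005, 0.072, 0, 0, 0, 1]]
  squeeze: 110

```text
t: 8.5
tool_pos: [0.5114, -0.2708, 0.0511]
eef_rot: [0.001, 0.988, 0.153, 0.001]
force: [-0.3, -0.0, 0.3]
gripper_width: 0.602
```

Call:
step_arm:
  moves:
    - [[0, 0, 0, 0, 0, 0, 1], [0, 0, 0, 0, 0, 0, 1], [0, 0, 0, 0, 0, 0, 1], [0, 0, 0, 0, 0, 0, 1]]

```text
t: 9.0
tool_pos: [0.5106, -0.2704, 0.0499]
eef_rot: [0.0, 0.988, 0.153, 0.0]
force: [-1.1, 0.2, 7.1]
gripper_width: 0.126
```

```bash
python3 -c "
from h import *
st()"
```

```text
t 9.0 pos [ 0.5106 -0.2704  0.0499] yaw 17.6 tz [ 0.001 -0.    -1.   ] F [-1.1  0.2  7.1] w 0.126 q [-0.49  0.47 -0.15  0.95  0.    2.35]
```

Call:
step_arm:
  moves:
    - [[0, 0, -0.02, 0, 0, 0, 1], [0, 0, -0.06, 0, 0, 0, 1], [0, 0, -0.12, 0, 0, 0, 1], [0, 0, -0.18, 0, 0, 0, 1], [0, 0, -0.24, 0, 0, 0, 1]]

```text
t: 9.62
tool_pos: [0.5098, -0.27, 0.2912]
eef_rot: [-0.0, 0.988, 0.153, -0.0]
force: [1.0, -0.2, -3.4]
gripper_width: 0.126
```

```bash
cat >> h.py <<'E'
POT=np.array([.4588,.0835,0]);BE=np.degrees(np.arctan2(POT[1],POT[0]))
def tip(t,back=.035,zc=.085):
    d=-POT/np.linalg.norm(POT);k=np.cross([0,0,1],d)
    Rt=R.from_rotvec(k*np.radians(t))*R.from_euler('z',BE+180-45,degrees=True)
    C=POT-d*back+[0,0,zc]; o=C-Rt.apply([.098,.098,.002])
    return o+Rt.apply([0,0,.046]),Rt*R.from_quat([1,0,0,0]),o
E
python3 -c "
from h import *
st()
for t in (0,15,45): p,r,o=tip(t);print(t,p.round(3),o.round(3));go(p,r)
f=optics.grab_frame('scene');save(f,'s3.png')"
```

```text
t 9.62 pos [ 0.5098 -0.27    0.2912] yaw 17.5 tz [-0.  0. -1.] F [ 1.  -0.2 -3.4] w 0.126 q [-0.49  0.38  0.35  1.54 -0.    2.35]
0 [0.63  0.115 0.129] [0.63  0.115 0.083]
shift [0.2302, -0.3306, 0.1622] turn [-0.0, -0.0, -2.23] rows 6.9 11.9
15 [0.614 0.112 0.163] [0.625 0.114 0.119]
shift [0.2142, -0.3326, 0.1279] turn [-0.307, 0.105, -2.215] rows 6.7 12.0
45 [0.559 0.102 0.214] [0.591 0.108 0.182]
shift [0.159, -0.3396, 0.0771] turn [-0.913, 0.312, -2.092] rows 6.1 12.3
```

View pics/s3.png

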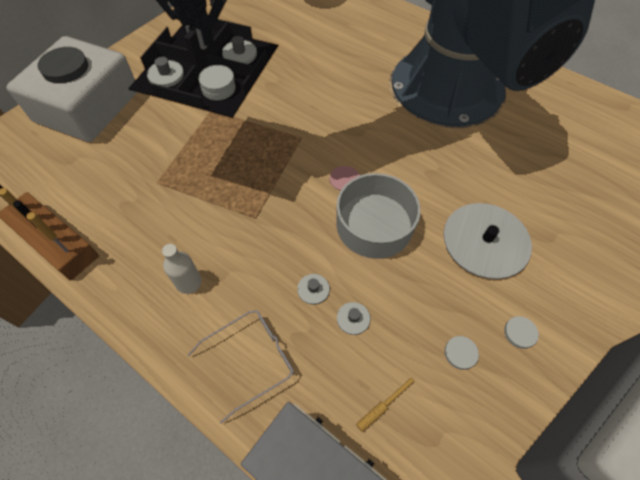

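Call:
step_arm:
  moves:
    - [[0.014, -0.022, 0.003, 0, 0, -0.12, 1], [0.028, -0.044, 0.006, 0, 0, -0.28, 1], [0.043, -0.067, 0.009, 0, 0, -0.44, 1], [0.057, -0.09, 0.012, 0, 0, -0.6, 1], [0.071, -0.111, 0.014, 0, 0, -0.743, 1]]

```text
t: 10.3
tool_pos: [0.5445, -0.142, 0.2747]
eef_rot: [-0.0, 0.864, 0.503, -0.0]
force: [0.4, -1.1, -2.3]
gripper_width: 0.125
```

```bash
python3 -c "
from h import *
st();go((.614,.112,.25),down(BE+135))"
```

```text
t 10.3 pos [ 0.5445 -0.142   0.2747] yaw 60.4 tz [-0.001  0.    -1.   ] F [ 0.4 -1.1 -2.3] w 0.125 q [-0.26  0.35  0.25  1.48  0.    1.83]
shift [0.2553, -0.065, 0.0247] turn [-0.001, -0.0, -1.482] rows 4.2 7.9
```

Call:
step_arm:
  moves:
    - [[0.026, -0.007, 0.002, 0, 0, -0.15, 1], [0.051, -0.013, 0.005, 0, 0, -0.3, 1], [0.077, -0.02, 0.007, 0, 0, -0.45, 1], [0.102, -0.026, 0.01, 0, 0, -0.6, 1], [0.128, -0.032, 0.012, 0, 0, -0.75, 1]]

```text
t: 10.92
tool_pos: [0.5805, -0.0153, 0.2627]
eef_rot: [-0.0, 0.62, 0.785, -0.0]
force: [0.6, 0.1, -3.8]
gripper_width: 0.124
```

```bash
python3 -c "
from h import *
st();go((.614,.112,.25),down(BE+135))"
```

```text
t 10.93 pos [ 0.5805 -0.0153  0.2627] yaw 103.4 tz [-0.001 -0.    -1.   ] F [ 0.6  0.1 -3.8] w 0.124 q [-0.03  0.39  0.28  1.47 -0.    1.31]
shift [0.1161, 0.062, 0.0127] turn [-0.001, -0.0, -0.732] rows 2.1 3.9
```

Call:
step_arm:
  moves:
    - [[0.026, 0.014, 0.003, 0, 0, -0.16, 1], [0.052, 0.028, 0.006, 0, 0, -0.33, 1], [0.08, 0.042, 0.009, 0, 0, -0.5, 1], [0.1, 0.053, 0.011, 0, 0, -0.63, 1], [0.116, 0.062, 0.013, 0, 0, -0.732, 1]]

```text
t: 11.55
tool_pos: [0.6146, 0.1119, 0.2496]
eef_rot: [-0.0, 0.298, 0.954, -0.0]
force: [0.6, -0.3, -3.0]
gripper_width: 0.124
```

Call:
step_arm:
  moves:
    - [[0, 0, 0, 0, 0, 0, 1], [0, 0, 0, 0, 0, 0, 1]]

```text
t: 11.8
tool_pos: [0.6145, 0.1105, 0.2501]
eef_rot: [-0.0, 0.301, 0.954, -0.0]
force: [0.3, -1.3, -2.4]
gripper_width: 0.122
```

```bash
python3 -c "
from h import *
st()
for t in (15,20,47):
  p,r,o=tip(t);print(t,p);go(p,r)
f=optics.grab_frame('scene');save(f,'s4.png')"
```

```text
t 11.8 pos [0.6145 0.1105 0.2501] yaw 144.9 tz [-0. -0. -1.] F [ 0.3 -1.3 -2.4] w 0.122 q [ 0.18  0.49  0.4   1.49 -0.    0.79]
15 [0.61373738 0.11169806 0.16337123]
shift [0.0013, 0.0006, 0.0867] turn [-0.186, -0.185, -0.007] rows 1.4 1.4
20 [0.60655872 0.11039157 0.17374805]
shift [0.0064, -0.0046, 0.0763] turn [-0.248, -0.246, -0.007] rows 1.2 1.9
47 [0.55456747 0.10092935 0.21636838]
shift [0.0436, -0.0423, 0.0337] turn [-0.582, -0.578, -0.006] rows 1.1 4.4
```

View pics/s4.png

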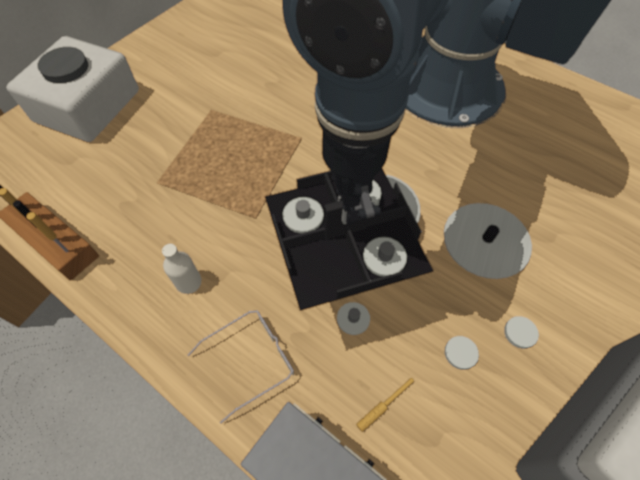

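The reject corner hangs over the pot, near (385,190). I'll tilt about that corner.

Call:
step_arm:
  moves:
    - [[0.001, 0, 0.03, -0.08, -0.08, 0, 1], [0.003, -0.002, 0.055, -0.16, -0.16, 0, 1], [0.0064, -0.0046, 0.076, -0.248, -0.246, -0.006, 1], [0.0064, -0.0046, 0.076, -0.248, -0.246, -0.006, 1]]

```text
t: 12.35
tool_pos: [0.6044, 0.1096, 0.1726]
eef_rot: [0.154, 0.294, 0.94, 0.081]
force: [-0.4, -0.1, -2.0]
gripper_width: 0.121
```

```bash
python3 -c "
from h import *
st()
for t in (25,30,35,40,46):
  p,r,o=tip(t);go(p,r)
f=optics.grab_frame('scene');save(f,'s5.png',(240,120,480,320),3)"
```

```text
t 12.35 pos [0.6044 0.1096 0.1726] yaw 143.5 tz [ 0.337  0.062 -0.94 ] F [-0.4 -0.1 -2. ] w 0.121 q [ 0.18  0.16 -0.32  0.74  0.    0.79]
shift [0.0015, -0.001, -0.0122] turn [-0.061, -0.062, -0.001] rows 0.2 0.5
shift [0.0053, -0.0048, -0.0237] turn [-0.123, -0.123, -0.001] rows 0.4 0.9
shift [0.0098, -0.0093, -0.0346] turn [-0.185, -0.185, -0.001] rows 0.6 1.4
shift [0.015, -0.0145, -0.045] turn [-0.247, -0.247, -0.001] rows 0.8 1.9
shift [0.022, -0.0215, -0.0566] turn [-0.321, -0.321, -0.001] rows 1.0 2.4
```

View pics/s5.png

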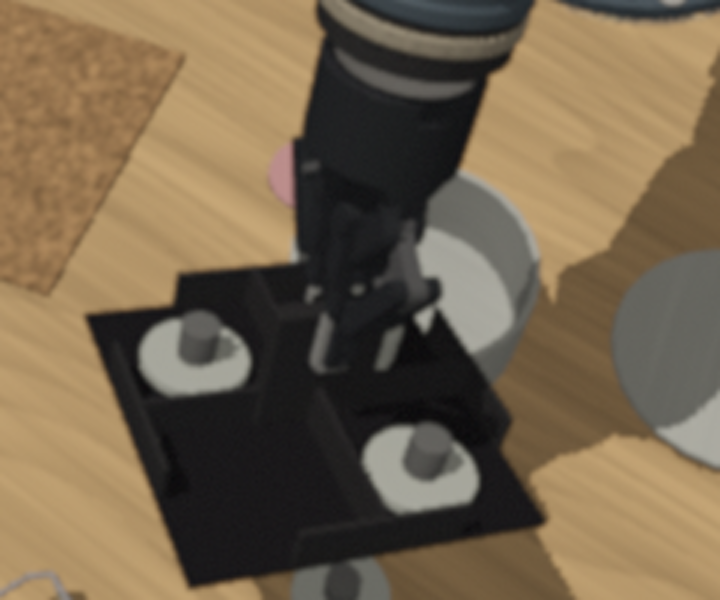

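Call:
step_arm:
  moves:
    - [[0.0015, -0.001, -0.012, -0.061, -0.061, 0, 1], [0.0053, -0.0048, -0.024, -0.123, -0.123, 0, 1], [0.01, -0.0095, -0.035, -0.185, -0.185, 0, 1], [0.015, -0.0145, -0.045, -0.247, -0.247, 0, 1], [0.022, -0.0215, -0.057, -0.321, -0.321, 0, 1]]

```text
t: 13.02
tool_pos: [0.5594, 0.1019, 0.2187]
eef_rot: [0.348, 0.274, 0.878, 0.183]
force: [0.9, 0.4, -1.4]
gripper_width: 0.121
```

Call:
step_arm:
  moves:
    - [[0, 0, 0, 0, 0, 0, 1], [0, 0, 0, 0, 0, 0, 1], [0, 0, 0, 0, 0, 0, 1]]

```text
t: 13.4
tool_pos: [0.5603, 0.1025, 0.2183]
eef_rot: [0.346, 0.274, 0.879, 0.182]
force: [-0.0, 0.1, -1.7]
gripper_width: 0.125
```

```bash
python3 -c "
from h import *
st()
f=optics.grab_frame('scene');save(f,'s6.png',(240,120,480,320),3)
f=optics.grab_frame('top');save(f,'t6.png')
f=optics.grab_frame('wrist');save(f,'w6.png')"
```

```text
t 13.4 pos [0.5603 0.1025 0.2183] yaw 135.1 tz [ 0.708  0.13  -0.694] F [-0.   0.1 -1.7] w 0.125 q [ 0.18 -0.23 -0.88  0.13  0.    0.79]
```

View pics/s6.png

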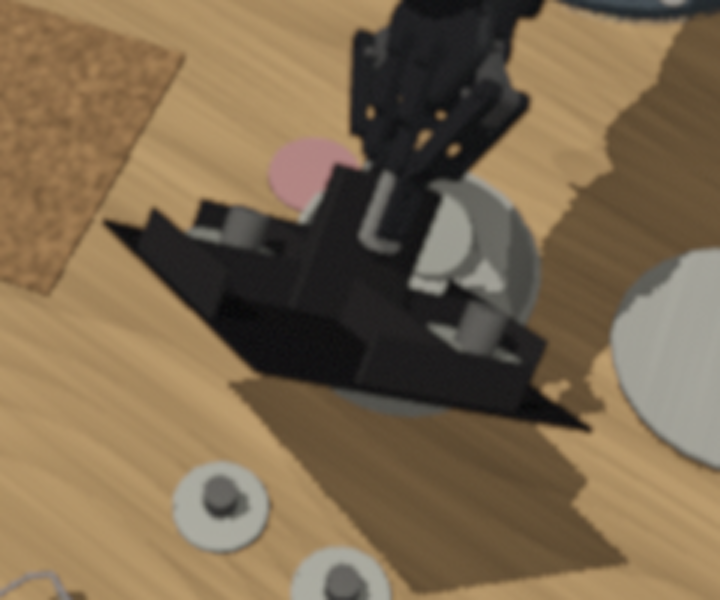

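View pics/w6.png

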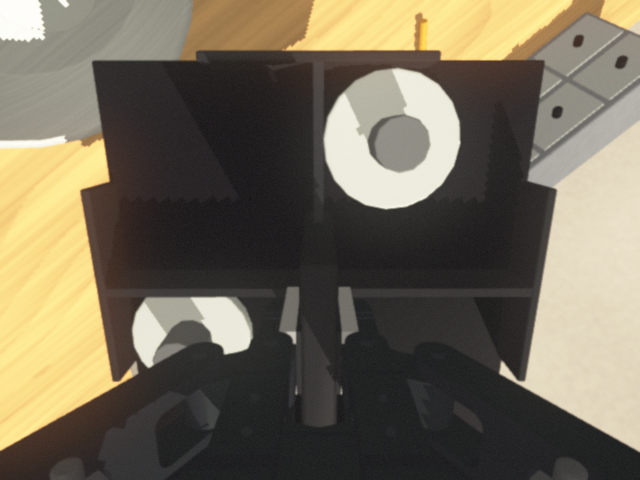

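```bash
python3 -c "
from h import *
f=optics.grab_frame('scene');save(f,'s7.png',(340,170,430,260),8)
f=optics.grab_frame('top');save(f,'t7.png',(230,200,400,380),4)"
```

```text
(no output)
```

View pics/s7.png

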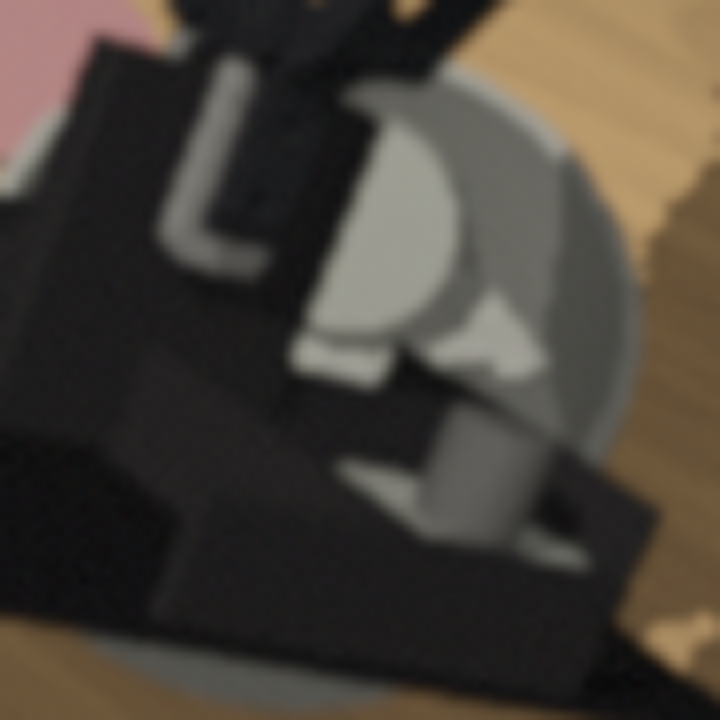

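View pics/t7.png

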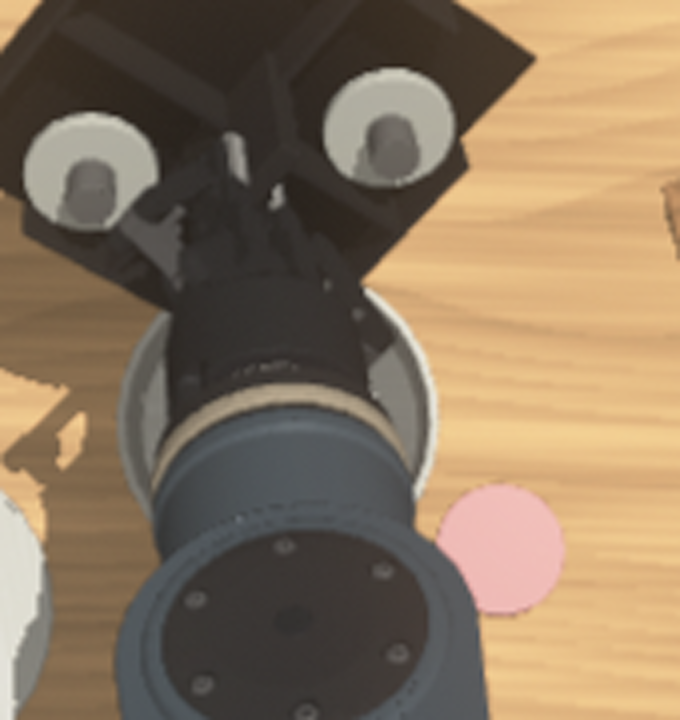

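```bash
python3 -c "
from h import *
f=optics.grab_frame('scene');P=cloud(f)
for u,v in ((390,195),(386,205),(394,202),(383,215),(401,212),(399,214),(388,222)): print(u,v,P[v,u].round(3))"
```

```text
390 195 [0.403 0.083 0.042]
386 205 [0.417 0.085 0.024]
394 202 [0.406 0.096 0.032]
383 215 [0.429 0.089 0.005]
401 212 [0.399 0.114 0.004]
399 214 [0.406 0.113 0.005]
388 222 [0.539 0.144 0.171]
```

The wrist view shows the reject bay (upper left, about (200,150)) empty and both kept lenses still in place. I'll level the tray and raise it.

```bash
python3 -c "
from h import *
p,r,o=tip(22,zc=.10);go(p,r)
f=optics.grab_frame('wrist');save(f,'w7.png',(0,0,320,300),2)"
```

```text
shift [-0.01, 0.009, 0.0492] turn [0.297, 0.296, 0.001] rows 0.8 2.2
```

View pics/w7.png

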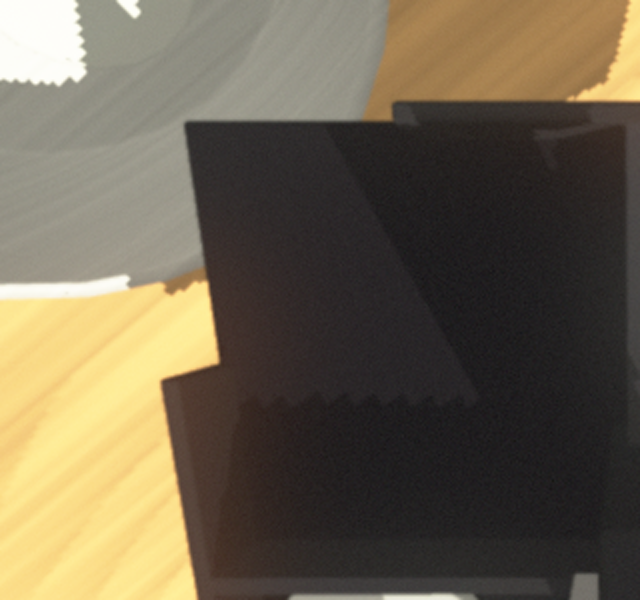

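The bay is clearly empty. I'll level gently.

Call:
step_arm:
  moves:
    - [[-0.002, 0.002, 0.01, 0.06, 0.06, 0, 1], [-0.004, 0.0035, 0.02, 0.12, 0.12, 0, 1], [-0.006, 0.005, 0.03, 0.18, 0.18, 0, 1], [-0.008, 0.007, 0.04, 0.24, 0.24, 0, 1], [-0.01, 0.009, 0.049, 0.297, 0.296, 0, 1]]

```text
t: 14.38
tool_pos: [0.6037, 0.1099, 0.193]
eef_rot: [0.168, 0.292, 0.937, 0.088]
force: [0.7, 0.8, -1.1]
gripper_width: 0.124
```

```bash
python3 -c "
from h import *
st();go((.614,.112,.27),down(BE+135))"
```

```text
t 14.38 pos [0.6037 0.1099 0.193 ] yaw 143.2 tz [ 0.367  0.067 -0.928] F [ 0.7  0.8 -1.1] w 0.124 q [ 0.18  0.13 -0.32  0.74  0.    0.78]
shift [-0.0271, 0.0273, -0.0675] turn [0.27, 0.27, 0.001] rows 1.2 2.0
```

Call:
step_arm:
  moves:
    - [[-0.006, 0.006, -0.015, 0.06, 0.06, 0, 1], [-0.012, 0.012, -0.03, 0.12, 0.12, 0, 1], [-0.018, 0.018, -0.045, 0.18, 0.18, 0, 1], [-0.023, 0.023, -0.058, 0.23, 0.23, 0, 1], [-0.027, 0.027, -0.068, 0.27, 0.27, 0, 1]]

```text
t: 15.0
tool_pos: [0.6135, 0.1117, 0.2707]
eef_rot: [0.0, 0.298, 0.955, 0.0]
force: [0.1, 0.7, -1.7]
gripper_width: 0.124
```

```bash
python3 -c "
from h import *
st();go((.5118,-.2634,.27),down(15.0))
f=optics.grab_frame('scene');save(f,'s8.png')"
```

```text
t 15.0 pos [0.6135 0.1117 0.2707] yaw 145.4 tz [ 0.001 -0.    -1.   ] F [ 0.1  0.7 -1.7] w 0.124 q [ 0.18  0.49  0.46  1.54 -0.    0.78]
shift [-0.1296, -0.3664, 0.0007] turn [0.001, -0.0, 2.275] rows 6.2 12.2
```

View pics/s8.png

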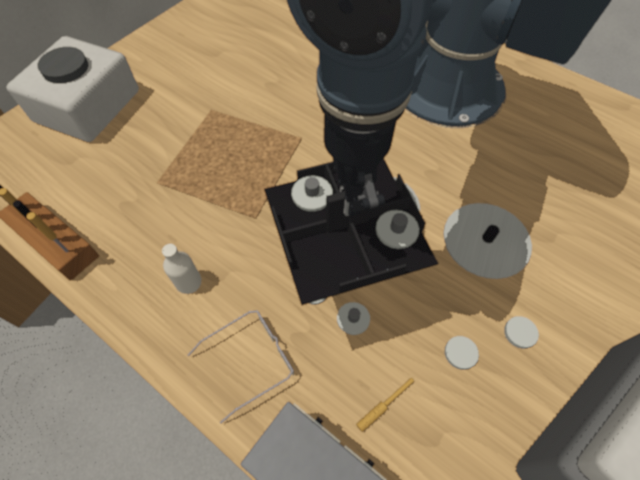

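```bash
python3 -c "
from h import *
go((.5118,-.2634,.27),down(105.0))"
```

```text
shift [-0.1294, -0.3666, 0.0014] turn [-0.002, -0.001, 0.704] rows 6.2 3.8
```

Call:
step_arm:
  moves:
    - [[-0.013, -0.035, 0, 0, 0, 0.07, 1], [-0.028, -0.08, 0, 0, 0, 0.15, 1], [-0.043, -0.122, 0, 0, 0, 0.23, 1], [-0.058, -0.165, 0, 0, 0, 0.32, 1], [-0.073, -0.207, 0, 0, 0, 0.4, 1]]

```text
t: 15.68
tool_pos: [0.5549, -0.1016, 0.2699]
eef_rot: [0.002, 0.483, 0.876, 0.001]
force: [0.4, 0.2, -2.3]
gripper_width: 0.125
```

```bash
python3 -c "
from h import *
st();go((.5118,-.2634,.20),down(105.0))"
```

```text
t 15.68 pos [ 0.5549 -0.1016  0.2699] yaw 122.3 tz [ 0.004 -0.    -1.   ] F [ 0.4  0.2 -2.3] w 0.125 q [-0.18  0.35  0.24  1.46  0.    0.83]
shift [-0.1137, -0.1231, 0.0698] turn [0.003, 0.002, 0.302] rows 2.9 1.6
```

Call:
step_arm:
  moves:
    - [[-0.03, -0.033, 0.02, 0.001, 0.001, 0.08, 1], [-0.06, -0.066, 0.04, 0.002, 0.001, 0.16, 1], [-0.09, -0.098, 0.055, 0.003, 0.002, 0.24, 1], [-0.114, -0.123, 0.07, 0.003, 0.002, 0.302, 1], [-0.114, -0.123, 0.07, 0.003, 0.002, 0.302, 1]]

```text
t: 16.3
tool_pos: [0.5115, -0.2642, 0.1984]
eef_rot: [-0.001, 0.609, 0.793, -0.0]
force: [-0.4, -0.3, -1.1]
gripper_width: 0.121
```

Call:
step_arm:
  moves:
    - [[0, 0, 0, 0, 0, 0, 1], [0, 0, 0, 0, 0, 0, 1]]

```text
t: 16.55
tool_pos: [0.5133, -0.2617, 0.2005]
eef_rot: [-0.0, 0.607, 0.795, 0.0]
force: [0.2, 0.6, -2.5]
gripper_width: 0.124
```

```bash
python3 -c "
from h import *
st();go((.5118,-.2634,.10),down(105.0))
f=optics.grab_frame('scene');save(f,'s9.png',(100,40,340,240),3)
f=optics.grab_frame('wrist');save(f,'w9.png');P=cloud(f);np.savez('w9',P=P)"
```

```text
t 16.55 pos [ 0.5133 -0.2617  0.2005] yaw 105.2 tz [-0.  0. -1.] F [ 0.2  0.6 -2.5] w 0.124 q [-0.47  0.38  0.11  1.31  0.    0.83]
shift [-0.0013, -0.0019, 0.1005] turn [-0.0, -0.0, 0.004] rows 1.6 0.0
```

View pics/s9.png

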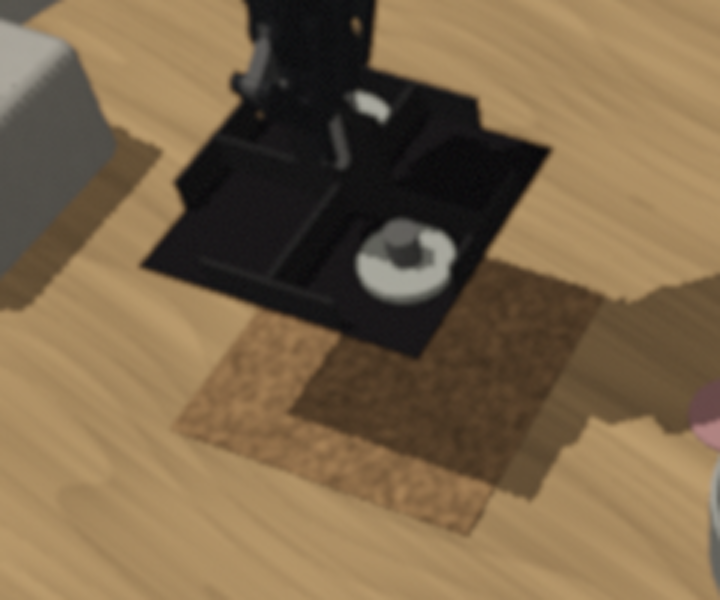

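View pics/w9.png

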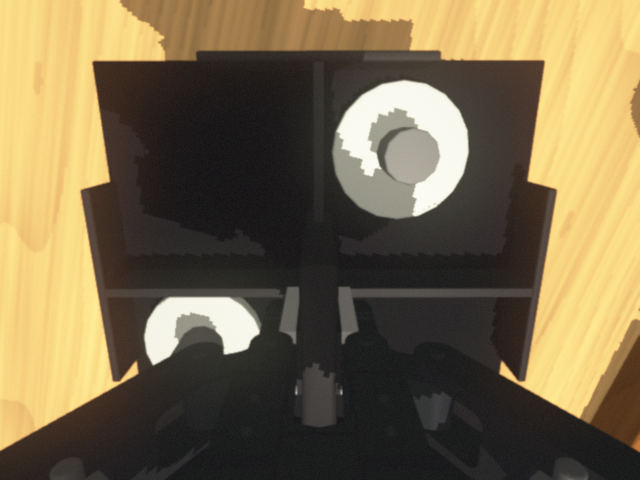

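```bash
python3 -c "
from h import *
P=np.load('w9.npz')['P']
q=np.vstack([P[80:190,130:300].reshape(-1,3),P[80:230,475:510].reshape(-1,3)]);q=q[q[:,2]>.1]
A=np.c_[q[:,:2],np.ones(len(q))];c,r,_,_=np.linalg.lstsq(A,q[:,2],rcond=None);print(c,np.degrees(c[:2]),np.std(A@c-q[:,2]),q[:,2].mean())
print('edge pts',[P[v,u].round(3) for u,v in ((97,64),(540,64))])"
```

```text
[0.00057606 0.02912669 0.16576983] [0.03300608 1.66883617] 0.0120264891482682 0.16003330356916692
edge pts [array([ 0.397, -0.196,  0.158]), array([ 0.582, -0.146,  0.16 ])]
```

```bash
python3 -c "
from h import *
P=np.load('w9.npz')['P']
for u,v in ((120,75),(150,150),(250,100),(250,180),(200,200),(500,100),(500,200),(150,240),(280,240)): print(u,v,P[v,u].round(4))
"
```

```text
120 75 [ 0.4077 -0.1977  0.1588]
150 150 [ 0.4257 -0.2257  0.1607]
250 100 [ 0.4646 -0.1929  0.1591]
250 180 [ 0.4721 -0.2275  0.1586]
200 200 [ 0.4515 -0.2428  0.1595]
500 100 [ 0.5713 -0.1639  0.1591]
500 200 [ 0.5883 -0.2057  0.1596]
150 240 [ 0.4315 -0.2687  0.1591]
280 240 [ 0.4926 -0.2518  0.1602]
```

Call:
step_arm:
  moves:
    - [[-0.001, -0.002, 0.04, 0, 0, 0.004, 1], [-0.001, -0.002, 0.08, 0, 0, 0.004, 1], [-0.001, -0.002, 0.115, 0, 0, 0.004, 1], [-0.001, -0.002, 0.138, 0, 0, 0.004, 1], [-0.001, -0.002, 0.143, 0, 0, 0.004, 1]]

```text
t: 17.27
tool_pos: [0.5103, -0.2629, 0.0559]
eef_rot: [-0.002, 0.609, 0.793, -0.0]
force: [0.7, 0.3, -1.4]
gripper_width: 0.125
```

```bash
python3 -c "
from h import *
st()"
```

```text
t 17.27 pos [ 0.5103 -0.2629  0.0559] yaw 105.0 tz [-0.003  0.002 -1.   ] F [ 0.7  0.3 -1.4] w 0.125 q [-0.48  0.46 -0.15  0.97  0.    0.83]
```

Call:
step_arm:
  moves:
    - [[0, 0, 0.003, 0, 0, 0, 1], [0, 0, 0.006, 0, 0, 0, 1], [0, 0, 0.006, 0, 0, 0, 1], [0, 0, 0.006, 0, 0, 0, 1]]

```text
t: 17.77
tool_pos: [0.5111, -0.2639, 0.0514]
eef_rot: [-0.0, 0.609, 0.793, -0.0]
force: [-0.4, 0.3, -1.7]
gripper_width: 0.118
```

Call:
step_arm:
  moves:
    - [[0, 0, 0, 0, 0, 0, 0.7], [0, 0, 0, 0, 0, 0, 0.5], [0, 0, 0, 0, 0, 0, 0], [0, 0, 0, 0, 0, 0, 0], [0, 0, -0.01, 0, 0, 0, 0]]

```text
t: 18.4
tool_pos: [0.5104, -0.2635, 0.0609]
eef_rot: [-0.001, 0.609, 0.793, -0.0]
force: [-0.8, 0.2, -0.3]
gripper_width: 0.996
```

Call:
step_arm:
  moves:
    - [[0, 0, -0.05, 0, 0, 0, 0], [0, 0, -0.1, 0, 0, 0, 0], [0, 0, -0.15, 0, 0, 0, 0], [0, 0, -0.17, 0, 0, 0, 0]]

```text
t: 18.9
tool_pos: [0.5119, -0.2643, 0.235]
eef_rot: [0.001, 0.609, 0.793, 0.0]
force: [-0.8, 0.4, -0.3]
gripper_width: 0.997
```

```bash
python3 -c "
from h import *
st();f=optics.grab_frame('wrist');save(f,'w10.png');f=optics.grab_frame('top');save(f,'t10.png');f=optics.grab_frame('scene');save(f,'s10.png')"
```

```text
t 18.9 pos [ 0.5119 -0.2643  0.235 ] yaw 104.9 tz [ 0.003 -0.001 -1.   ] F [-0.8  0.4 -0.3] w 0.997 q [-0.48  0.37  0.19  1.39  0.    0.83]
```

View pics/w10.png

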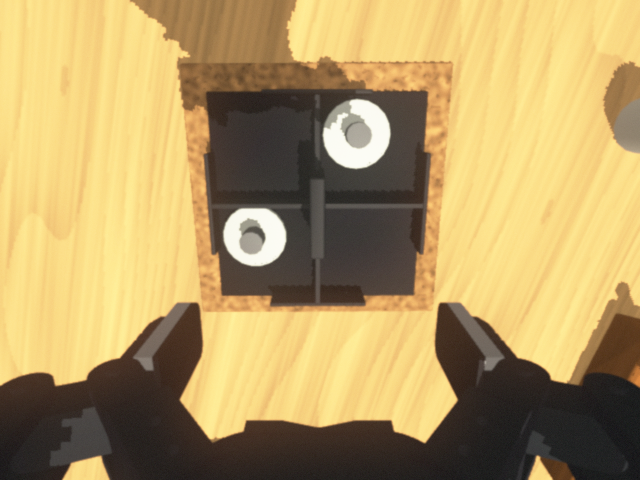

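View pics/s10.png

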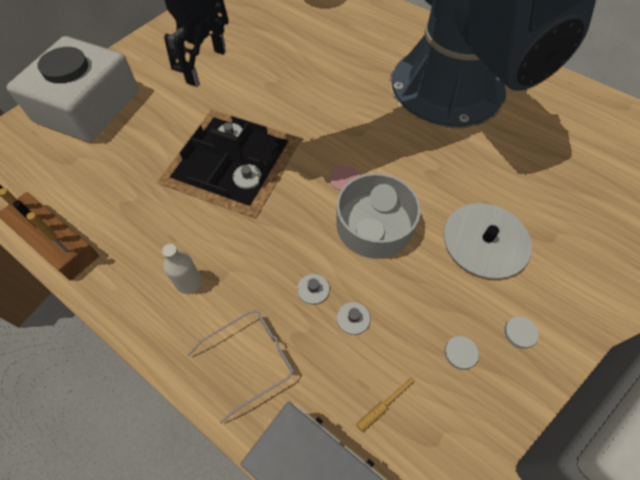

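View pics/t10.png

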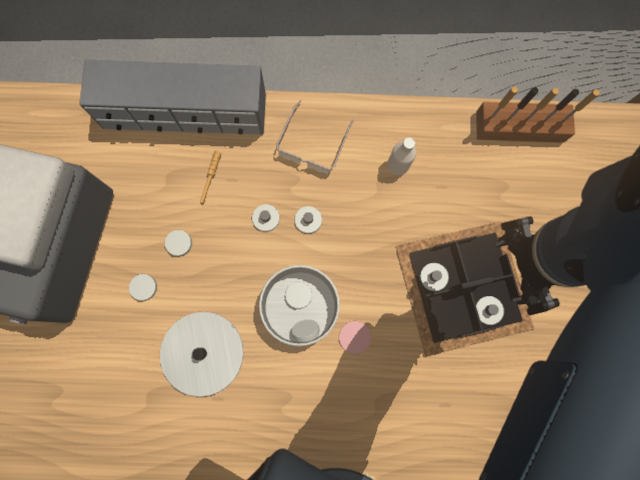

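Both rejects lie in the pot at about (297,293) and (304,330), and the tray sits square on the mat. Strays are next.

```bash
python3 -c "
from h import *
go((.587,.3475,.18),down(130.0))"
```

```text
shift [0.5717, 0.2302, 0.052] turn [0.0, 0.0, -0.438] rows 9.9 2.3
```

Call:
step_arm:
  moves:
    - [[0.06, 0.024, 0.005, 0, 0, -0.05, 0], [0.12, 0.048, 0.01, 0, 0, -0.1, 0], [0.178, 0.072, 0.015, 0, 0, -0.15, 0], [0.236, 0.096, 0.02, 0, 0, -0.2, 0], [0.29, 0.116, 0.026, 0, 0, -0.22, 0]]

```text
t: 19.68
tool_pos: [0.5479, 0.0472, 0.204]
eef_rot: [-0.001, 0.518, 0.855, -0.0]
force: [0.9, -1.3, 0.3]
gripper_width: 1.001
```

Call:
step_arm:
  moves:
    - [[0.05, 0.033, 0.005, 0, 0, -0.05, 0], [0.1, 0.065, 0.01, 0, 0, -0.1, 0], [0.15, 0.1, 0.015, 0, 0, -0.15, 0], [0.2, 0.132, 0.02, 0, 0, -0.2, 0], [0.24, 0.16, 0.026, 0, 0, -0.22, 0]]

```text
t: 20.3
tool_pos: [0.5787, 0.3341, 0.1778]
eef_rot: [-0.001, 0.421, 0.907, -0.001]
force: [0.8, -1.2, 0.5]
gripper_width: 0.996
```

```bash
python3 -c "
from h import *
st();go((.587,.3475,.18),down(130.0))"
```

```text
t 20.3 pos [0.5787 0.3341 0.1778] yaw 130.2 tz [-0.003 -0.    -1.   ] F [ 0.8 -1.2  0.5] w 0.996 q [0.52 0.59 0.39 1.37 0.   1.39]
shift [0.0048, 0.015, -0.0022] turn [-0.002, -0.002, 0.004] rows 0.3 0.0
```

Call:
step_arm:
  moves:
    - [[0.005, 0.015, 0.04, 0, 0, 0.003, 0], [0.005, 0.015, 0.06, 0, 0, 0.003, 0], [0.005, 0.015, 0.06, 0, 0, 0.003, 0]]

```text
t: 20.68
tool_pos: [0.5861, 0.3449, 0.1166]
eef_rot: [-0.002, 0.423, 0.906, -0.002]
force: [0.7, -0.9, 1.0]
gripper_width: 0.998
```

```bash
cat >> h.py <<'E'
def wdisc(name,lo,hi,near,r=.05):
    f=optics.grab_frame('wrist');save(f,name);P=cloud(f);s=f["img"].astype(int)
    m=(P[...,2]>lo)&(P[...,2]<hi)&(np.hypot(P[...,0]-near[0],P[...,1]-near[1])<r)&(f["z_map"]>0)
    q=P[m];c,rad=cv2.minEnclosingCircle((q[:,:2]*1000).astype(np.float32));print("disc",np.round(c,1),round(rad,1),q.mean(0).round(4),len(q))
E
python3 -c "
from h import *
st();wdisc('w11.png',.008,.018,(.587,.3475));go((.587,.3475,.03),down(130.0))"
```

```text
t 20.68 pos [0.5861 0.3449 0.1166] yaw 130.0 tz [-0.006 -0.002 -1.   ] F [ 0.7 -0.9  1. ] w 0.998 q [0.53 0.64 0.31 1.25 0.   1.4 ]
disc [587.6 349.2] 28.0 [0.5867 0.35   0.0137] 5601
shift [0.0016, 0.0019, 0.0885] turn [-0.003, -0.002, -0.001] rows 1.4 0.0
```

View pics/w11.png

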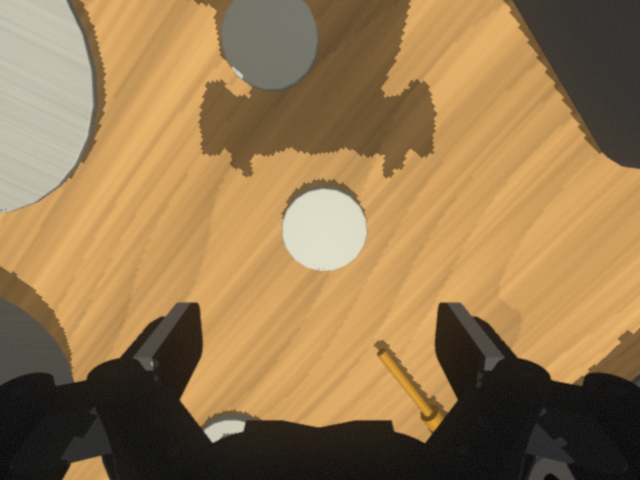

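```bash
python3 -c "
from h import *
go((.5876,.3492,.015),down(130.0))"
```

```text
shift [0.0025, 0.0035, 0.1035] turn [-0.003, -0.002, -0.001] rows 1.7 0.0
```

Call:
step_arm:
  moves:
    - [[0.001, 0.003, 0.05, -0.003, -0.002, 0, 0], [0.0015, 0.003, 0.1, -0.003, -0.002, 0, 0], [0.0015, 0.003, 0.103, -0.003, -0.002, 0, 0], [0.0015, 0.003, 0.103, -0.003, -0.002, 0, 0]]

```text
t: 21.22
tool_pos: [0.5899, 0.3491, 0.0189]
eef_rot: [0.001, 0.423, 0.906, 0.002]
force: [1.5, -0.1, -0.4]
gripper_width: 1.0
```

```bash
python3 -c "
from h import *
st();go((.5876,.3492,.00),down(130.0))"
```

```text
t 21.23 pos [0.5899 0.3491 0.0189] yaw 129.9 tz [ 0.004  0.002 -1.   ] F [ 1.5 -0.1 -0.4] w 1.0 q [ 0.53  0.69  0.16  1.03 -0.    1.41]
shift [0.0015, -0.0018, 0.0189] turn [0.005, 0.001, -0.001] rows 0.3 0.0
```

Call:
step_arm:
  moves:
    - [[0.001, -0.001, 0.01, 0, 0, 0, 0.15], [0.001, -0.001, 0.017, 0, 0, 0, 0.2], [0.001, -0.001, 0.019, 0, 0, 0, 0.2], [0.001, -0.001, 0.019, 0, 0, 0, 0.25]]
  squeeze: 40

```text
t: 21.72
tool_pos: [0.5875, 0.3489, -0.0025]
eef_rot: [0.001, 0.423, 0.906, 0.001]
force: [0.5, -0.3, -0.2]
gripper_width: 0.751
```

Call:
step_arm:
  moves:
    - [[0, 0, 0.001, 0, 0, 0, 0.4], [0, 0, 0.001, 0, 0, 0, 0.5], [0, 0, 0.001, 0, 0, 0, 0.6], [0, 0, 0.001, 0, 0, 0, 0.6]]

```text
t: 22.22
tool_pos: [0.5877, 0.349, -0.0026]
eef_rot: [0.001, 0.423, 0.906, 0.001]
force: [-3.2, -1.7, 9.3]
gripper_width: 0.637
```

```bash
python3 -c "
from h import *
st();f=optics.grab_frame('wrist');save(f,'w12.png')"
```

```text
t 22.23 pos [ 0.5877  0.349  -0.0026] yaw 129.9 tz [ 0.003  0.002 -1.   ] F [-3.2 -1.7  9.3] w 0.637 q [ 0.54  0.71  0.13  0.99 -0.    1.41]
```

View pics/w12.png

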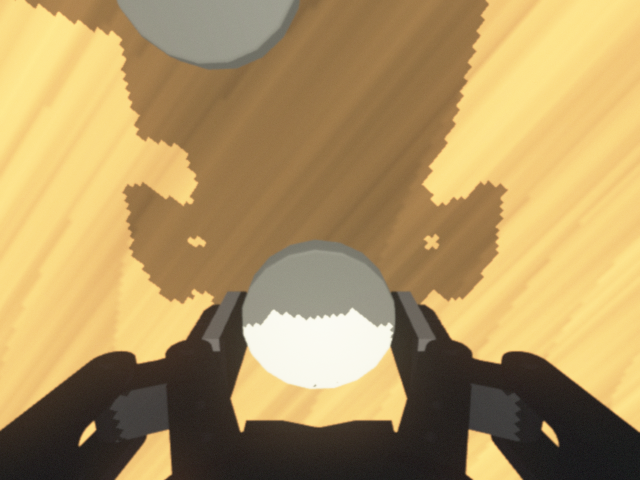

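The disc is clamped between the pads at about (318,315). Lift it.

Call:
step_arm:
  moves:
    - [[0, 0, -0.02, 0, 0, 0, 0.7], [0, 0, -0.06, 0, 0, 0, 0.7], [0, 0, -0.11, 0, 0, 0, 0.7], [0, 0, -0.16, 0, 0, 0, 0.7]]

```text
t: 22.78
tool_pos: [0.587, 0.3486, 0.1583]
eef_rot: [0.001, 0.423, 0.906, 0.001]
force: [0.1, -0.4, -0.1]
gripper_width: 0.633
```

```bash
python3 -c "
from h import *
st();go((.455,.1,.16),down(100.0))
f=optics.grab_frame('top');P=cloud(f)
c=P[330,304];print(c)"
```

```text
t 22.77 pos [0.587  0.3486 0.1583] yaw 129.9 tz [ 0.002  0.001 -1.   ] F [ 0.1 -0.4 -0.1] w 0.633 q [ 0.54  0.62  0.39  1.34 -0.    1.41]
shift [-0.1059, -0.2608, -0.0024] turn [0.003, -0.0, 0.523] rows 4.5 2.8
[0.41058931 0.07245387 0.04231814]
```

```bash
python3 -c "
from h import *
go((.465,.115,.15),down(95.0))"
```

```text
shift [-0.1004, -0.2458, 0.0132] turn [0.011, -0.001, 0.61] rows 4.3 3.3
```

Call:
step_arm:
  moves:
    - [[-0.02, -0.05, 0, 0, 0, 0.13, 0.7], [-0.04, -0.1, 0, 0, 0, 0.26, 0.7], [-0.06, -0.15, 0.005, 0, 0, 0.39, 0.7], [-0.08, -0.2, 0.01, 0, 0, 0.52, 0.7], [-0.1, -0.246, 0.013, 0, 0, 0.61, 0.7]]

```text
t: 23.45
tool_pos: [0.4617, 0.1127, 0.1429]
eef_rot: [0.001, 0.677, 0.736, 0.001]
force: [0.1, 0.1, 0.1]
gripper_width: 0.638
```

```bash
python3 -c "
from h import *
st();go((.465,.115,.065),down(95.0))
f=optics.grab_frame('wrist');save(f,'w13.png')"
```

```text
t 23.45 pos [0.4617 0.1127 0.1429] yaw 94.8 tz [ 0.003  0.001 -1.   ] F [0.1 0.1 0.1] w 0.638 q [ 0.24  0.2  -0.28  1.09  0.    1.73]
shift [0.0019, 0.0033, 0.0779] turn [0.003, -0.001, -0.004] rows 1.2 0.0
```

View pics/w13.png

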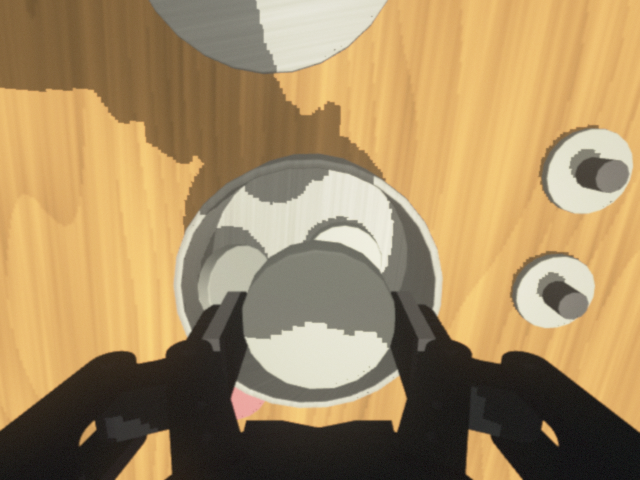

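The held disc is over the pot, with one flat and one leaning reject visible inside. Lower and release.

Call:
step_arm:
  moves:
    - [[0.002, 0.003, 0.04, 0, 0, 0, 0.7], [0.002, 0.003, 0.078, 0, 0, 0, 0.7], [0.002, 0.003, 0.078, 0, 0, 0, 0.7], [0.002, 0.003, 0.078, 0, 0, 0, 0.2], [0.002, 0.003, 0.078, 0, 0, 0, 0.2]]

```text
t: 24.12
tool_pos: [0.4668, 0.1168, 0.0665]
eef_rot: [0.001, 0.676, 0.737, 0.002]
force: [0.7, 0.2, 0.5]
gripper_width: 0.802
```

Call:
step_arm:
  moves:
    - [[0, 0, 0, 0, 0, 0, 0.1], [0, 0, -0.05, 0, 0, 0, 0.1], [0, 0, -0.1, 0, 0, 0, 0], [0, 0, -0.13, 0, 0, 0, 0], [0, 0, -0.13, 0, 0, 0, 0]]

```text
t: 24.75
tool_pos: [0.4668, 0.1167, 0.1976]
eef_rot: [0.002, 0.676, 0.737, 0.003]
force: [-0.4, -0.3, -1.1]
gripper_width: 1.006
```

```bash
python3 -c "
from h import *
st();go((.4905,.414,.15),down(130.0))
f=optics.grab_frame('wrist');save(f,'w14.png');f=optics.grab_frame('scene');save(f,'s14.png')"
```

```text
t 24.75 pos [0.4668 0.1167 0.1976] yaw 95.0 tz [ 0.007  0.002 -1.   ] F [-0.4 -0.3 -1.1] w 1.006 q [ 0.24  0.18 -0.16  1.22  0.    1.73]
shift [0.2941, 0.0491, 0.0484] turn [0.007, 0.0, -0.611] rows 4.8 3.3
```

View pics/w14.png

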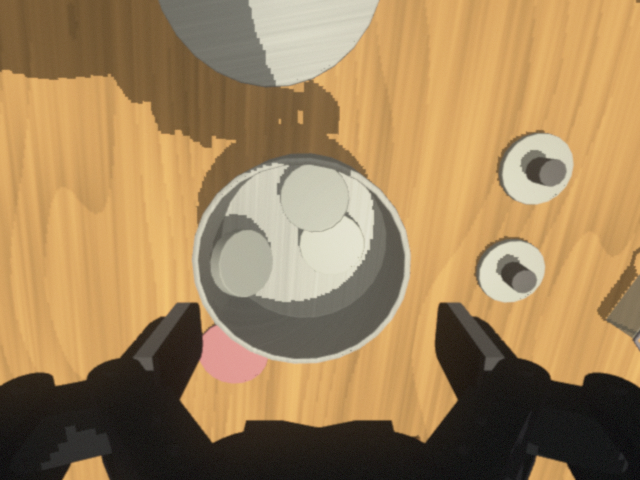

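View pics/s14.png

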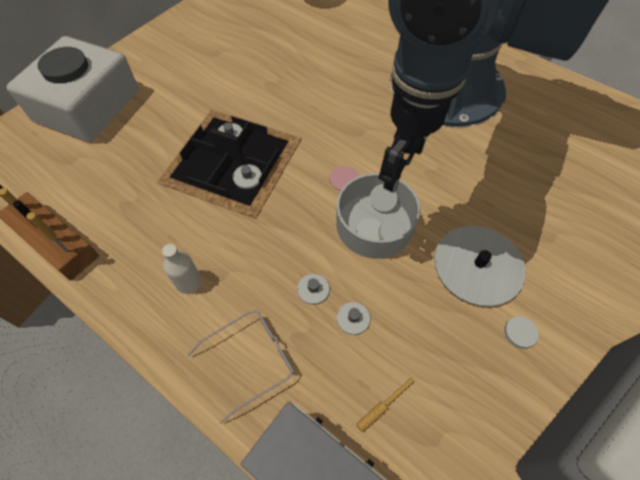

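All three blanks are in the pot. The cover has been knocked aside, from (487,241) to (480,265) in the scene view, but still lies flat. Next is stray2.

Call:
step_arm:
  moves:
    - [[0.06, 0.01, 0.01, 0, 0, -0.13, 0], [0.12, 0.02, 0.02, 0, 0, -0.26, 0], [0.18, 0.03, 0.03, 0, 0, -0.4, 0], [0.24, 0.04, 0.04, 0, 0, -0.52, 0], [0.294, 0.049, 0.048, 0.003, 0, -0.611, 0]]

```text
t: 25.48
tool_pos: [0.488, 0.4153, 0.1455]
eef_rot: [-0.001, 0.421, 0.907, -0.001]
force: [1.0, -0.9, -0.4]
gripper_width: 1.001
```

Call:
step_arm:
  moves:
    - [[0, 0, 0, 0, 0, 0, 0], [0, 0, 0, 0, 0, 0, 0]]

```text
t: 25.72
tool_pos: [0.4883, 0.4129, 0.1462]
eef_rot: [-0.001, 0.423, 0.906, -0.001]
force: [0.6, -0.4, 0.7]
gripper_width: 0.998
```

```bash
python3 -c "
from h import *
st();wdisc('w15.png',.008,.0155,(.4905,.414));f=optics.grab_frame('top');save(f,'t15.png');P=cloud(f)
m=(np.hypot(P[...,0]-.4,P[...,1]-.26)<.17)&(P[...,2]>.04)&(P[...,2]<.056);print(P[m].mean(0),m.sum())
m=(np.hypot(P[...,0]-.4,P[...,1]-.26)<.17)&(P[...,2]>.012)&(P[...,2]<.02);print(P[m].mean(0),m.sum())"
```

```text
t 25.73 pos [0.4883 0.4129 0.1462] yaw 130.0 tz [-0.002 -0.001 -1.   ] F [ 0.6 -0.4  0.7] w 0.998 q [0.7  0.53 0.21 1.25 0.   1.57]
disc [490.7 415.6] 28.1 [0.4899 0.4164 0.0138] 4513
[0.43152901 0.23259272 0.04892285] 202
[0.41929102 0.29439846 0.01632753] 5218
```

View pics/w15.png

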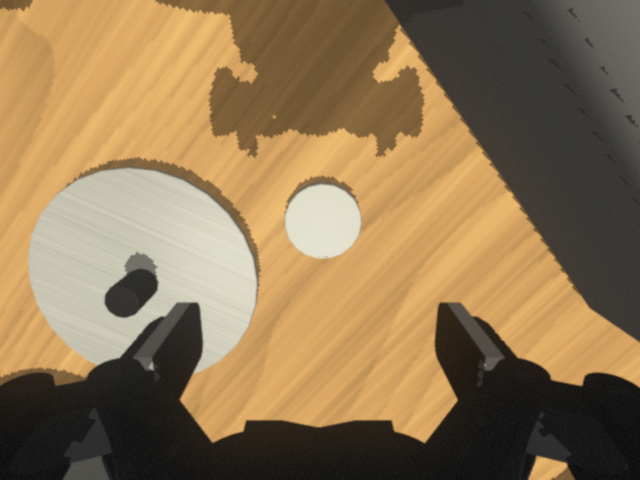

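View pics/t15.png

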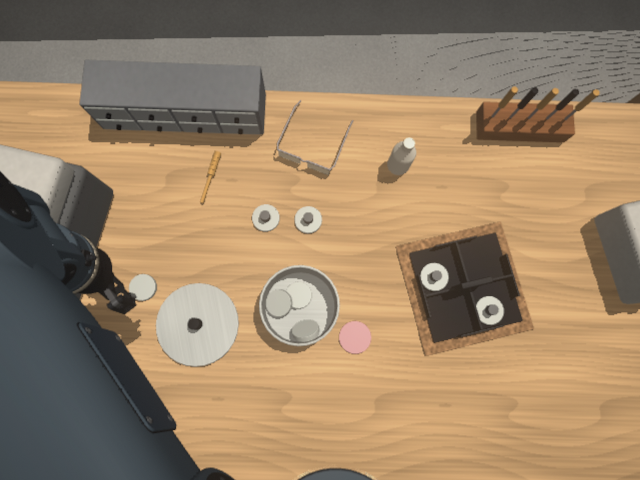

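```bash
python3 -c "
from h import *
go((.4907,.4156,.08),down(90.0));f=optics.grab_frame('top');P=cloud(f)
for u,v in((95,220),(85,270),(78,310),(105,190)):print(P[v,u].round(3))"
```

```text
shift [0.0012, 0.0035, 0.0673] turn [-0.001, 0.0, 0.697] rows 1.1 3.7
[0.621 0.509 0.054]
[0.478 0.371 0.377]
[0.413 0.255 0.636]
[0.686 0.496 0.051]
```

Call:
step_arm:
  moves:
    - [[0.0012, 0.0035, 0.015, 0, 0, 0.17, 0], [0.0012, 0.0035, 0.03, 0, 0, 0.34, 0], [0.0012, 0.0035, 0.05, 0, 0, 0.52, 0], [0.0012, 0.0035, 0.067, 0, 0, 0.697, 0], [0.0012, 0.0035, 0.067, 0, 0, 0.697, 0]]

```text
t: 26.5
tool_pos: [0.4903, 0.4154, 0.0797]
eef_rot: [-0.0, 0.707, 0.707, -0.001]
force: [-0.1, 0.3, 1.1]
gripper_width: 1.001
```

```bash
python3 -c "
from h import *
st();wdisc('w16.png',.008,.0155,(.4905,.414),.045);go((.4907,.4156,-.001),down(90.0))"
```

```text
t 26.5 pos [0.4903 0.4154 0.0797] yaw 90.1 tz [-0.002 -0.001 -1.   ] F [-0.1  0.3  1.1] w 1.001 q [0.7  0.57 0.1  1.11 0.   2.27]
disc [490.7 415.6] 28.1 [0.4905 0.417  0.0136] 7391
shift [-0.0003, 0.0, 0.0817] turn [-0.001, 0.0, 0.004] rows 1.3 0.0
```

Call:
step_arm:
  moves:
    - [[0, 0, 0.04, 0, 0, 0, 0], [0, 0, 0.07, 0, 0, 0, 0], [0, 0, 0.078, 0, 0, 0, 0.2], [0, 0, 0.081, 0, 0, 0, 0.25], [0, 0, 0.081, 0, 0, 0, 0.25]]

```text
t: 27.18
tool_pos: [0.4913, 0.4172, 0.0007]
eef_rot: [-0.0, 0.706, 0.708, 0.001]
force: [-0.8, 0.6, -0.3]
gripper_width: 0.753
```

Call:
step_arm:
  moves:
    - [[0, 0, 0, 0, 0, 0, 0.4], [0, 0, 0, 0, 0, 0, 0.5], [0, 0, 0, 0, 0, 0, 0.7], [0, 0, 0, 0, 0, 0, 0.7]]

```text
t: 27.68
tool_pos: [0.4913, 0.4172, 0.0011]
eef_rot: [-0.0, 0.707, 0.708, 0.001]
force: [-1.5, -1.5, 9.9]
gripper_width: 0.635
```

Call:
step_arm:
  moves:
    - [[0, 0, -0.02, 0, 0, 0, 0.7], [0, 0, -0.06, 0, 0, 0, 0.7], [0, 0, -0.11, 0, 0, 0, 0.7], [0, 0, -0.16, 0, 0, 0, 0.7]]

```text
t: 28.18
tool_pos: [0.4907, 0.4166, 0.1619]
eef_rot: [-0.0, 0.707, 0.708, 0.0]
force: [-0.1, -0.0, -0.5]
gripper_width: 0.629
```

```bash
python3 -c "
from h import *
st();go((.465,.05,.16),down(95.0));f=optics.grab_frame('wrist');save(f,'w17.png')
f=optics.grab_frame('top')
print('flat spot',ray(f,322,305,.01),ray(f,279,304,.03),ray(f,304,330,.04))"
```

```text
t 28.18 pos [0.4907 0.4166 0.1619] yaw 90.1 tz [ 0.     0.001 -1.   ] F [-0.1 -0.  -0.5] w 0.629 q [0.7  0.53 0.25 1.29 0.   2.27]
shift [-0.3666, -0.0263, 0.0016] turn [0.0, -0.001, -0.086] rows 5.9 0.5
flat spot [0.46384243 0.03687477 0.01      ] [0.46199528 0.12570479 0.03      ] [0.41062435 0.07248233 0.04      ]
```

View pics/w17.png

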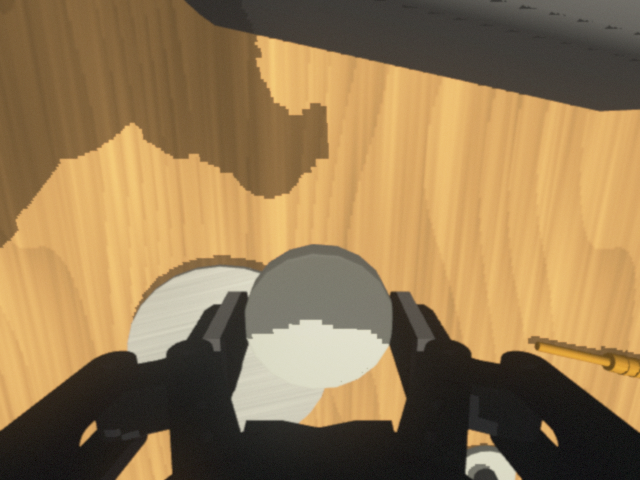

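The disc is held. Carry it to the free side of the pot.

Call:
step_arm:
  moves:
    - [[-0.06, -0.004, 0, 0, 0, 0, 0.7], [-0.12, -0.008, 0, 0, 0, 0, 0.7], [-0.18, -0.012, 0, 0, 0, -0.03, 0.7], [-0.24, -0.016, 0, 0, 0, -0.06, 0.7], [-0.3, -0.02, 0, 0, 0, -0.086, 0.7]]

```text
t: 28.9
tool_pos: [0.4708, 0.1149, 0.1599]
eef_rot: [0.0, 0.675, 0.738, 0.0]
force: [1.2, -0.3, 0.1]
gripper_width: 0.625
```

```bash
python3 -c "
from h import *
st();go((.467,.05,.12),down(95.0))"
```

```text
t 28.9 pos [0.4708 0.1149 0.1599] yaw 95.1 tz [ 0.001  0.    -1.   ] F [ 1.2 -0.3  0.1] w 0.625 q [ 0.24  0.21 -0.23  1.14  0.    1.72]
shift [-0.0643, -0.0096, 0.0399] turn [0.001, -0.0, 0.002] rows 1.2 0.0
```

Call:
step_arm:
  moves:
    - [[-0.035, -0.005, 0, 0, 0, 0, 0.7], [-0.064, -0.0095, 0.02, 0, 0, 0, 0.7], [-0.064, -0.0095, 0.04, 0, 0, 0, 0.7], [-0.064, -0.0095, 0.04, 0, 0, 0, 0.7]]

```text
t: 29.4
tool_pos: [0.4664, 0.0517, 0.1188]
eef_rot: [-0.001, 0.676, 0.737, -0.001]
force: [0.1, 0.7, 0.0]
gripper_width: 0.632
```

```bash
python3 -c "
from h import *
st();go((.467,.05,.06),down(95.0))"
```

```text
t 29.4 pos [0.4664 0.0517 0.1188] yaw 95.0 tz [-0.002 -0.    -1.   ] F [0.1 0.7 0. ] w 0.632 q [ 0.11  0.21 -0.33  1.03  0.    1.59]
shift [-0.0018, 0.0006, 0.0588] turn [-0.002, -0.0, -0.0] rows 0.9 0.0
```

Call:
step_arm:
  moves:
    - [[-0.001, 0, 0.03, 0, 0, 0, 0.7], [-0.001, 0, 0.056, 0, 0, 0, 0.7], [-0.001, 0, 0.056, 0, 0, 0, 0.7], [-0.001, 0, 0.056, 0, 0, 0, 0.2], [-0.001, 0, 0.056, 0, 0, 0, 0.2]]

```text
t: 30.02
tool_pos: [0.4681, 0.0513, 0.0647]
eef_rot: [0.0, 0.676, 0.737, 0.001]
force: [-0.0, 0.2, 0.6]
gripper_width: 0.798
```

Call:
step_arm:
  moves:
    - [[0, 0, 0, 0, 0, 0, 0.1], [0, 0, -0.05, 0, 0, 0, 0.1], [0, 0, -0.1, 0, 0, 0, 0], [0, 0, -0.13, 0, 0, 0, 0], [0, 0, -0.13, 0, 0, 0, 0]]

```text
t: 30.65
tool_pos: [0.4686, 0.0512, 0.1958]
eef_rot: [0.001, 0.676, 0.737, 0.001]
force: [0.8, 0.1, -1.0]
gripper_width: 1.004
```

```bash
python3 -c "
from h import *
st();go((.648,.073,.12),down(100.0))
f=optics.grab_frame('wrist');save(f,'w18.png');P=cloud(f)
m=(np.hypot(P[...,0]-.4588,P[...,1]-.0835)<.068)&(f['z_map']>0);print('max z in pot',np.percentile(P[m][:,2],[50,99,100]))"
```

```text
t 30.65 pos [0.4686 0.0512 0.1958] yaw 95.0 tz [ 0.004  0.001 -1.   ] F [ 0.8  0.1 -1. ] w 1.004 q [ 0.11  0.16 -0.19  1.22  0.    1.59]
shift [0.0061, 0.1803, 0.0764] turn [0.004, -0.0, -0.087] rows 3.1 0.5
max z in pot [0.26090858 0.29136001 0.29385739]
```

View pics/w18.png

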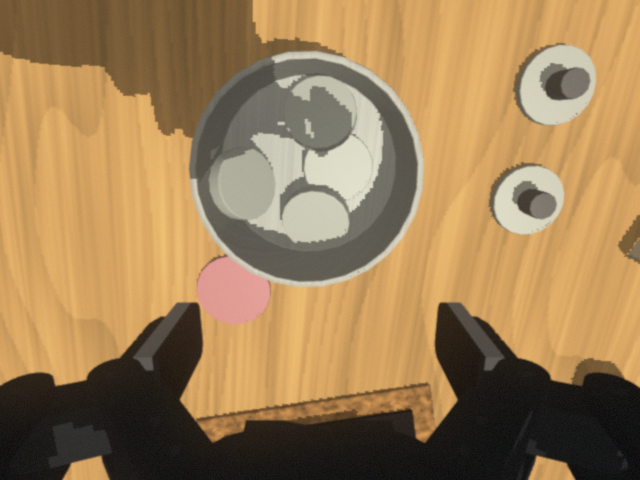

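All four blanks are in the pot. Fresh lenses next, starting with the one at (.648,.073).

Call:
step_arm:
  moves:
    - [[0.002, 0.06, 0.025, 0, 0, -0.03, 0], [0.004, 0.12, 0.05, 0, 0, -0.06, 0], [0.006, 0.18, 0.076, 0, 0, -0.087, 0], [0.006, 0.18, 0.076, 0, 0, -0.087, 0.2], [0.006, 0.18, 0.076, 0, 0, -0.087, 0.2]]

```text
t: 31.32
tool_pos: [0.6453, 0.0726, 0.116]
eef_rot: [-0.001, 0.643, 0.766, -0.001]
force: [-0.2, 0.5, -0.1]
gripper_width: 0.797
```

```bash
python3 -c "
from h import *
st();wdisc('w19.png',.024,.036,(.648,.073),.03);wdisc('w19.png',.005,.011,(.648,.073),.045);go((.648,.0735,.014),down(100.0))"
```

```text
t 31.32 pos [0.6453 0.0726 0.116 ] yaw 100.0 tz [-0.003 -0.    -1.   ] F [-0.2  0.5 -0.1] w 0.797 q [0.11 0.57 0.19 1.2  0.   1.51]
disc [648.5  73.5] 11.0 [0.6483 0.0742 0.0304] 1019
disc [648.5  73.5] 29.9 [0.648  0.0756 0.0087] 4943
shift [0.0004, 0.0028, 0.104] turn [-0.0, -0.0, -0.0] rows 1.7 0.0
```

View pics/w19.png

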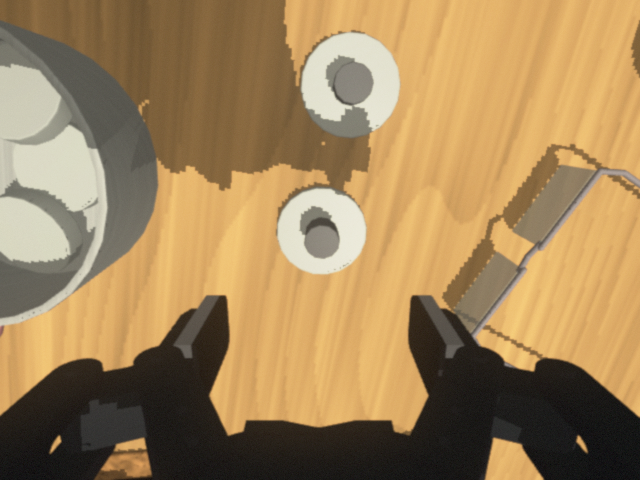

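Call:
step_arm:
  moves:
    - [[0.001, 0.0025, 0.045, 0, 0, 0, 0.45], [0.001, 0.003, 0.085, 0, 0, 0, 0.45], [0.001, 0.003, 0.1, 0, 0, 0, 0.45], [0.001, 0.003, 0.1, 0, 0, 0, 0.45]]

```text
t: 31.92
tool_pos: [0.6484, 0.0742, 0.018]
eef_rot: [-0.0, 0.643, 0.766, -0.0]
force: [0.3, -0.9, -0.2]
gripper_width: 0.544
```

```bash
python3 -c "
from h import *
st();go((.6485,.0735,.015),down(100.0))"
```

```text
t 31.93 pos [0.6484 0.0742 0.018 ] yaw 100.0 tz [-0.001  0.    -1.   ] F [ 0.3 -0.9 -0.2] w 0.544 q [0.11 0.64 0.05 0.99 0.   1.51]
shift [-0.0007, 0.0, 0.003] turn [-0.001, -0.0, -0.0] rows 0.0 0.0
```

Call:
step_arm:
  moves:
    - [[-0.0005, 0, 0.003, 0, 0, 0, 0.6], [-0.0005, 0, 0.003, 0, 0, 0, 1], [-0.0005, 0, 0.003, 0, 0, 0, 1], [-0.0005, 0, 0.003, 0, 0, 0, 1], [-0.0005, 0, 0.003, 0, 0, 0, 1]]
  squeeze: 40

```text
t: 32.55
tool_pos: [0.6497, 0.0738, 0.0157]
eef_rot: [0.0, 0.643, 0.766, 0.001]
force: [-1.6, 0.1, 6.2]
gripper_width: 0.236
```

Call:
step_arm:
  moves:
    - [[0, 0, -0.02, 0, 0, 0, 1], [0, 0, -0.06, 0, 0, 0, 1], [0, 0, -0.12, 0, 0, 0, 1], [0, 0, -0.16, 0, 0, 0, 1]]

```text
t: 33.05
tool_pos: [0.6496, 0.0738, 0.1781]
eef_rot: [0.001, 0.643, 0.766, 0.001]
force: [0.3, -0.5, -0.6]
gripper_width: 0.238
```

```bash
python3 -c "
from h import *
st();go((.57,-.298,.17),down(105.0));f=optics.grab_frame('wrist');save(f,'w20.png')
f=optics.grab_frame('top');save(f,'t20.png',(380,200,560,370),4);P=cloud(f);Z=P[...,2]
m=(Z>.07)&(Z<.1);m[:,:400]=0;m[:,540:]=0;m[:220]=0;m[360:]=0;q=P[m];print(cv2.minAreaRect((q[:,:2]*1000).astype(np.float32)),q.mean(0))"
```

```text
t 33.05 pos [0.6496 0.0738 0.1781] yaw 100.0 tz [ 0.003  0.    -1.   ] F [ 0.3 -0.5 -0.6] w 0.238 q [0.11 0.55 0.32 1.34 0.   1.51]
shift [-0.3524, -0.1429, 0.0077] turn [0.003, 0.0, -0.088] rows 6.1 0.5
((513.5162353515625, -265.2154541015625), (12.084710121154785, 64.17141723632812), 15.04503059387207) [ 0.51286688 -0.26363475  0.0837794 ]
```

View pics/w20.png

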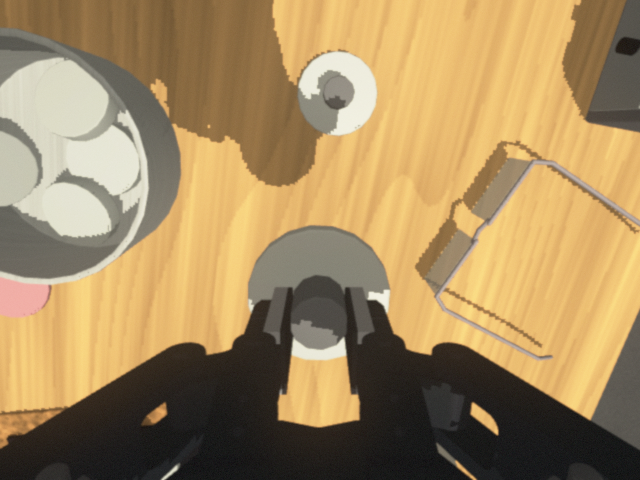

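View pics/t20.png

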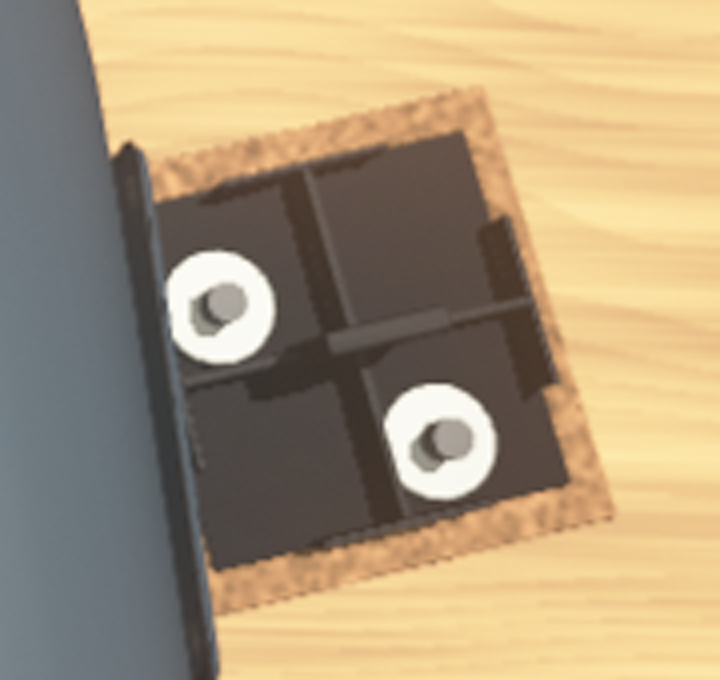

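Call:
step_arm:
  moves:
    - [[-0.058, -0.024, 0, 0, 0, 0, 1], [-0.116, -0.048, 0, 0, 0, -0.02, 1], [-0.174, -0.072, 0, 0, 0, -0.04, 1], [-0.232, -0.096, 0.004, 0, 0, -0.06, 1], [-0.29, -0.118, 0.008, 0, 0, -0.088, 1]]

```text
t: 33.78
tool_pos: [0.5824, -0.2334, 0.1664]
eef_rot: [0.0, 0.608, 0.794, -0.0]
force: [1.2, 0.6, -0.2]
gripper_width: 0.237
```

```bash
python3 -c "
from h import *
st();go((.571,-.298,.13),down(105.0))"
```

```text
t 33.77 pos [ 0.5824 -0.2334  0.1664] yaw 105.1 tz [-0. -0. -1.] F [ 1.2  0.6 -0.2] w 0.237 q [-0.38  0.5   0.21  1.28 -0.    0.93]
shift [-0.0595, -0.0278, 0.0364] turn [-0.0, 0.0, 0.001] rows 1.2 0.0
```

Call:
step_arm:
  moves:
    - [[-0.035, -0.016, 0, 0, 0, 0, 1], [-0.06, -0.028, 0.02, 0, 0, 0, 1], [-0.06, -0.028, 0.036, 0, 0, 0, 1], [-0.06, -0.028, 0.036, 0, 0, 0, 1]]

```text
t: 34.28
tool_pos: [0.5709, -0.2958, 0.129]
eef_rot: [-0.001, 0.609, 0.794, -0.0]
force: [0.1, -0.7, 0.3]
gripper_width: 0.233
```

```bash
python3 -c "
from h import *
st();go((.571,-.298,.0255),down(105.0))"
```

```text
t 34.27 pos [ 0.5709 -0.2958  0.129 ] yaw 105.0 tz [-0.003  0.001 -1.   ] F [ 0.1 -0.7  0.3] w 0.233 q [-0.48  0.55  0.19  1.22 -0.    0.83]
shift [-0.0024, -0.0003, 0.1035] turn [-0.002, -0.002, 0.001] rows 1.7 0.0
```

Call:
step_arm:
  moves:
    - [[-0.0015, 0, 0.05, -0.002, -0.002, 0, 1], [-0.002, 0, 0.09, -0.002, -0.002, 0, 1], [-0.002, 0, 0.1, -0.002, -0.002, 0, 1], [-0.002, 0, 0.103, -0.002, -0.002, 0, 1]]

```text
t: 34.78
tool_pos: [0.5728, -0.2982, 0.0284]
eef_rot: [0.002, 0.608, 0.794, 0.0]
force: [-1.0, -0.6, 0.7]
gripper_width: 0.234
```

Call:
step_arm:
  moves:
    - [[0, 0, 0.001, 0, 0, 0, 1], [0, 0, 0.002, 0, 0, 0, 1], [0, 0, 0.002, 0, 0, 0, 0.7], [0, 0, 0.002, 0, 0, 0, 0.6], [0, 0, 0.002, 0, 0, 0, 0.6]]

```text
t: 35.4
tool_pos: [0.5721, -0.2986, 0.0254]
eef_rot: [0.001, 0.609, 0.793, 0.0]
force: [0.0, -0.7, -0.2]
gripper_width: 0.404
```

Call:
step_arm:
  moves:
    - [[0, 0, -0.01, 0, 0, 0, 0.6], [0, 0, -0.05, 0, 0, 0, 0.6], [0, 0, -0.11, 0, 0, 0, 0.5], [0, 0, -0.15, 0, 0, 0, 0.4]]

```text
t: 35.9
tool_pos: [0.5722, -0.2987, 0.179]
eef_rot: [0.003, 0.609, 0.793, 0.0]
force: [0.4, 0.0, -0.6]
gripper_width: 0.598
```

```bash
python3 -c "
from h import *
st();f=optics.grab_frame('wrist');save(f,'w21.png');f=optics.grab_frame('scene');save(f,'s21.png')
go((.649,.165,.15),down(105.0))"
```

```text
t 35.9 pos [ 0.5722 -0.2987  0.179 ] yaw 105.0 tz [ 0.005 -0.003 -1.   ] F [ 0.4  0.  -0.6] w 0.598 q [-0.48  0.53  0.29  1.33 -0.    0.83]
shift [0.4292, 0.1929, 0.0295] turn [0.007, 0.007, 0.0] rows 7.5 0.1
```

View pics/w21.png

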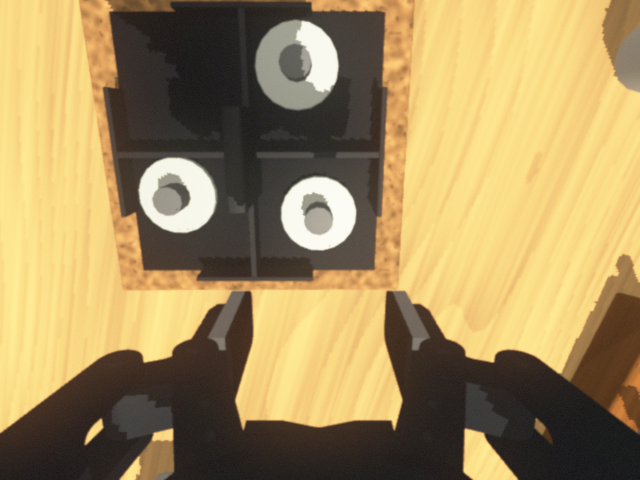

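View pics/s21.png

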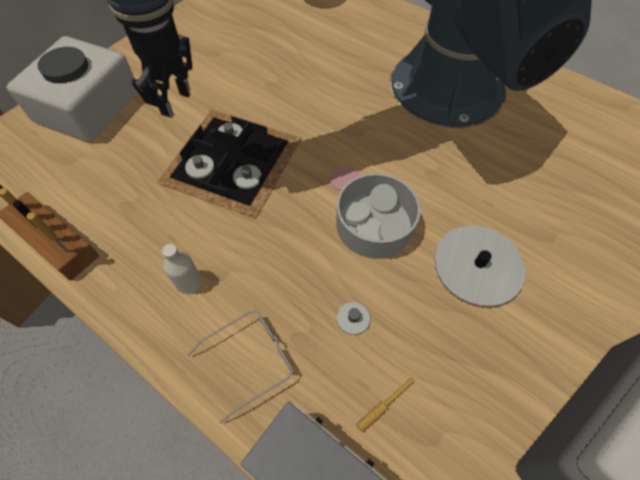

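The first lens is seated in its bay at (318,212). Now the second.

Call:
step_arm:
  moves:
    - [[0.057, 0.025, 0, 0, 0, 0, 0.4], [0.114, 0.051, 0, 0, 0, 0, 0.4], [0.17, 0.077, 0, 0, 0, 0, 0.4], [0.228, 0.102, 0, 0.004, 0.004, 0, 0.4], [0.28, 0.126, 0.01, 0.007, 0.007, 0, 0.4]]

```text
t: 36.62
tool_pos: [0.6213, 0.0068, 0.1658]
eef_rot: [-0.003, 0.608, 0.794, -0.0]
force: [0.7, -0.2, 0.5]
gripper_width: 0.602
```

```bash
python3 -c "
from h import *
st();go((.649,.165,.12),down(105.0))"
```

```text
t 36.62 pos [0.6213 0.0068 0.1658] yaw 105.0 tz [-0.005  0.004 -1.   ] F [ 0.7 -0.2  0.5] w 0.602 q [0.01 0.49 0.19 1.28 0.   1.32]
shift [0.1453, 0.068, 0.0462] turn [-0.004, -0.005, 0.001] rows 2.7 0.0
```

Call:
step_arm:
  moves:
    - [[0.05, 0.023, 0.01, -0.002, -0.002, 0, 0.4], [0.1, 0.046, 0.025, -0.004, -0.005, 0, 0.4], [0.145, 0.067, 0.046, -0.004, -0.005, 0, 0.4], [0.145, 0.067, 0.046, -0.004, -0.005, 0, 0.4]]

```text
t: 37.12
tool_pos: [0.6466, 0.1655, 0.1172]
eef_rot: [-0.002, 0.607, 0.795, -0.002]
force: [-0.4, -0.8, 0.1]
gripper_width: 0.601
```

```bash
python3 -c "
from h import *
st();wdisc('w22.png',.024,.036,(.649,.165),.03);wdisc('w22.png',.005,.011,(.649,.165),.045);go((.6492,.1655,.018),down(105.0))"
```

```text
t 37.12 pos [0.6466 0.1655 0.1172] yaw 105.2 tz [-0.004 -0.    -1.   ] F [-0.4 -0.8  0.1] w 0.601 q [0.25 0.61 0.26 1.23 0.   1.55]
disc [649.5 165.6] 10.9 [0.6493 0.1663 0.0304] 1006
disc [649.6 165.3] 30.0 [0.649  0.1676 0.0087] 4923
shift [0.0025, 0.0027, 0.1012] turn [-0.002, 0.0, 0.001] rows 1.6 0.0
```

Call:
step_arm:
  moves:
    - [[0.001, 0.0025, 0.045, 0, 0, 0, 0.45], [0.001, 0.003, 0.085, 0, 0, 0, 0.45], [0.001, 0.003, 0.1, 0, 0, 0, 0.45], [0.001, 0.003, 0.1, 0, 0, 0, 0.45]]

```text
t: 37.72
tool_pos: [0.6502, 0.1632, 0.0197]
eef_rot: [-0.001, 0.609, 0.793, -0.001]
force: [0.7, -0.2, 1.4]
gripper_width: 0.551
```

```bash
python3 -c "
from h import *
st();go((.6495,.1655,.015),down(105.0))"
```

```text
t 37.73 pos [0.6502 0.1632 0.0197] yaw 105.0 tz [-0.002 -0.    -1.   ] F [ 0.7 -0.2  1.4] w 0.551 q [0.25 0.67 0.12 1.02 0.   1.56]
shift [0.0024, -0.0, 0.0047] turn [-0.002, -0.0, -0.0] rows 0.1 0.0
```

Call:
step_arm:
  moves:
    - [[0.0015, 0, 0.004, 0, 0, 0, 0.6], [0.0015, 0, 0.004, 0, 0, 0, 1], [0.0015, 0, 0.004, 0, 0, 0, 1], [0.0015, 0, 0.004, 0, 0, 0, 1], [0.0015, 0, 0.004, 0, 0, 0, 1]]

```text
t: 38.35
tool_pos: [0.6506, 0.1656, 0.0167]
eef_rot: [0.0, 0.609, 0.794, 0.0]
force: [-1.0, 0.5, 6.1]
gripper_width: 0.238
```

Call:
step_arm:
  moves:
    - [[0, 0, -0.02, 0, 0, 0, 1], [0, 0, -0.06, 0, 0, 0, 1], [0, 0, -0.12, 0, 0, 0, 1], [0, 0, -0.17, 0, 0, 0, 1]]

```text
t: 38.85
tool_pos: [0.6502, 0.1655, 0.1884]
eef_rot: [0.0, 0.609, 0.794, 0.0]
force: [1.4, 0.1, -0.1]
gripper_width: 0.233
```

```bash
python3 -c "
from h import *
st();go((.4535,-.230,.18),down(105.0));f=optics.grab_frame('wrist');save(f,'w23.png')"
```

```text
t 38.85 pos [0.6502 0.1655 0.1884] yaw 105.0 tz [ 0.  0. -1.] F [ 1.4  0.1 -0.1] w 0.233 q [0.25 0.59 0.42 1.4  0.   1.56]
shift [-0.331, -0.2925, 0.0082] turn [0.0, -0.0, 0.0] rows 7.1 0.0
```

View pics/w23.png

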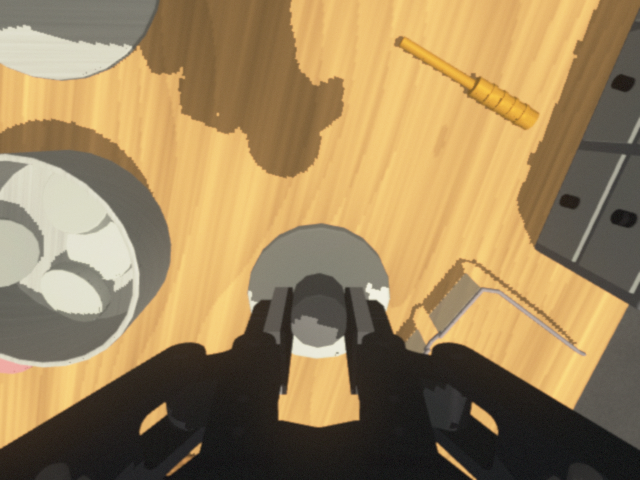

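The lens is held at (320,300). Carry it to the emptied bay.

Call:
step_arm:
  moves:
    - [[-0.046, -0.041, 0, 0, 0, 0, 1], [-0.093, -0.082, 0, 0, 0, 0, 1], [-0.139, -0.123, 0, 0, 0, 0, 1], [-0.185, -0.164, 0, 0, 0, 0, 1], [-0.23, -0.203, 0, 0, 0, 0, 1]]

```text
t: 39.52
tool_pos: [0.5126, -0.1108, 0.1861]
eef_rot: [-0.0, 0.608, 0.794, -0.0]
force: [0.6, -0.8, 0.8]
gripper_width: 0.237
```

```bash
python3 -c "
from h import *
st();go((.4537,-.2305,.13),down(105.0))"
```

```text
t 39.52 pos [ 0.5126 -0.1108  0.1861] yaw 105.0 tz [-0.001 -0.001 -1.   ] F [ 0.6 -0.8  0.8] w 0.237 q [-0.21  0.28 -0.07  1.23 -0.    1.1 ]
shift [-0.1003, -0.0879, 0.0562] turn [-0.001, 0.0, 0.001] rows 2.3 0.0
```

Call:
step_arm:
  moves:
    - [[-0.035, -0.03, 0, 0, 0, 0, 1], [-0.07, -0.06, 0.015, 0, 0, 0, 1], [-0.1, -0.088, 0.04, 0, 0, 0, 1], [-0.1, -0.088, 0.056, 0, 0, 0, 1], [-0.1, -0.088, 0.056, 0, 0, 0, 1]]

```text
t: 40.15
tool_pos: [0.4538, -0.2287, 0.1292]
eef_rot: [-0.001, 0.609, 0.793, -0.001]
force: [0.2, 0.3, -0.4]
gripper_width: 0.233
```

```bash
python3 -c "
from h import *
st();go((.4537,-.2305,.026),down(105.0));f=optics.grab_frame('wrist');save(f,'w24.png')"
```

```text
t 40.15 pos [ 0.4538 -0.2287  0.1292] yaw 105.0 tz [-0.003  0.    -1.   ] F [ 0.2  0.3 -0.4] w 0.233 q [-0.47  0.27 -0.22  1.08 -0.    0.84]
shift [-0.0018, -0.0003, 0.1032] turn [-0.002, -0.001, -0.0] rows 1.7 0.0
```

View pics/w24.png

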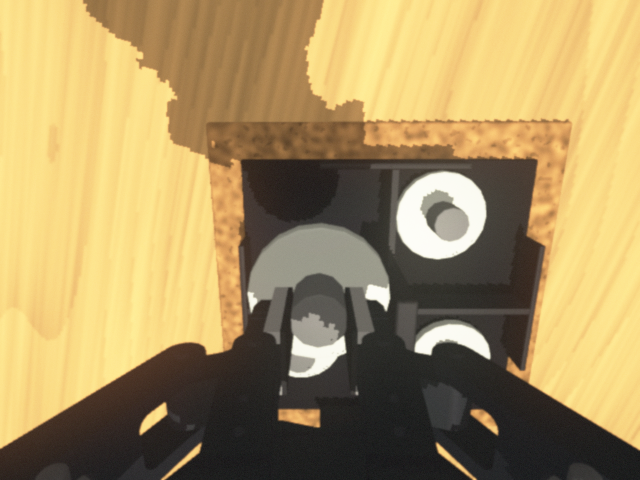

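Call:
step_arm:
  moves:
    - [[-0.0015, 0, 0.05, 0, 0, 0, 1], [-0.0015, 0, 0.09, 0, 0, 0, 1], [-0.0015, 0, 0.1, 0, 0, 0, 1], [-0.0015, 0, 0.103, 0, 0, 0, 1]]

```text
t: 40.7
tool_pos: [0.4556, -0.2302, 0.0278]
eef_rot: [-0.0, 0.608, 0.794, -0.0]
force: [0.2, 0.2, 0.3]
gripper_width: 0.235
```

Call:
step_arm:
  moves:
    - [[0, 0, 0.001, 0, 0, 0, 1], [0, 0, 0.002, 0, 0, 0, 1], [0, 0, 0.002, 0, 0, 0, 0.7], [0, 0, 0.002, 0, 0, 0, 0.6], [0, 0, 0.002, 0, 0, 0, 0.6]]

```text
t: 41.32
tool_pos: [0.4548, -0.2302, 0.0249]
eef_rot: [-0.0, 0.609, 0.793, -0.001]
force: [-0.4, -0.3, -0.1]
gripper_width: 0.4
```

Call:
step_arm:
  moves:
    - [[0, 0, -0.01, 0, 0, 0, 0.6], [0, 0, -0.05, 0, 0, 0, 0.6], [0, 0, -0.11, 0, 0, 0, 0.5], [0, 0, -0.17, 0, 0, 0, 0.4]]

```text
t: 41.82
tool_pos: [0.4546, -0.23, 0.1973]
eef_rot: [-0.0, 0.609, 0.793, -0.001]
force: [1.6, -0.6, -0.1]
gripper_width: 0.595
```

```bash
cat >> h.py <<'E'
def cover():
    f=optics.grab_frame('top');P=cloud(f);Z=P[...,2]
    n=np.hypot(P[...,0]-.42,P[...,1]-.29)<.13
    a=P[n&(Z>.011)&(Z<.022)];k=P[n&(Z>.042)&(Z<.06)]
    c,r=cv2.minEnclosingCircle((a[:,:2]*1000).astype(np.float32));print('flange',c,r,a.mean(0),'knob',k.mean(0),len(k))
    return f
E
python3 -c "
from h import *
st();f=optics.grab_frame('wrist');save(f,'w25.png');f=cover();save(f,'t25.png')
go((.42,.2944,.15),down(125.0))"
```

```text
t 41.83 pos [ 0.4546 -0.23    0.1973] yaw 105.0 tz [-0.001 -0.    -1.   ] F [ 1.6 -0.6 -0.1] w 0.595 q [-0.47  0.24 -0.08  1.25 -0.    0.84]
flange (418.0775146484375, 294.6198425292969) 85.1165771484375 [0.41728051 0.29443949 0.01641808] knob [0.41826645 0.29395304 0.04998939] 118
shift [0.5178, 0.0999, 0.049] turn [0.004, 0.007, -0.349] rows 8.5 1.9
```

View pics/w25.png

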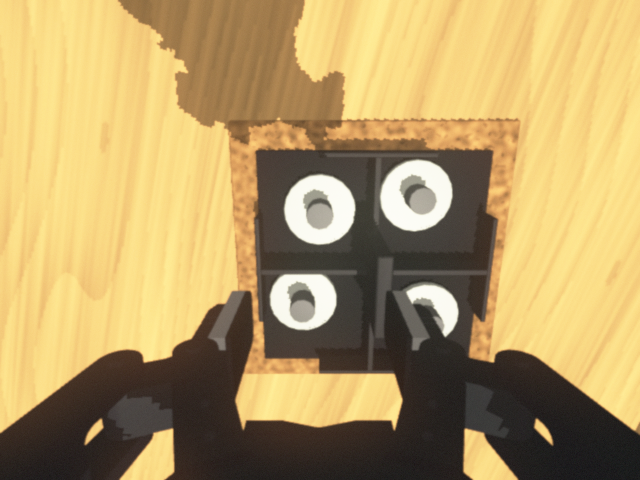

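View pics/t25.png

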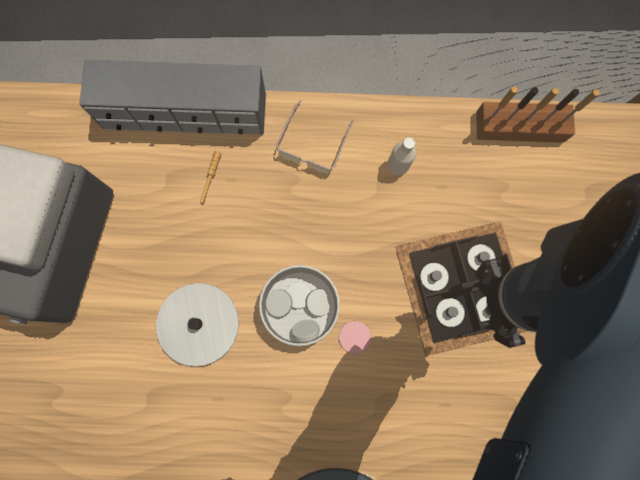

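All four lenses are in their bays. The cover is at (.418,.294), so I'll measure the pot rim and fetch the cover.

```bash
python3 -c "
from h import *
f=optics.grab_frame('top');P=cloud(f);Z=P[...,2]
n=(np.hypot(P[...,0]-.459,P[...,1]-.0835)<.1)&(Z>.062)&(Z<.076);q=P[n]
A=np.c_[2*q[:,:2],np.ones(len(q))];s=np.linalg.lstsq(A,(q[:,:2]**2).sum(1),rcond=None)[0];print(s[:2],np.sqrt(s[2]+s[:2]@s[:2]),len(q))
print(cv2.minEnclosingCircle((q[:,:2]*1000).astype(np.float32)))
n=(np.hypot(P[...,0]-.459,P[...,1]-.0835)<.06);print('contents z max',np.percentile(Z[n],[50,90,100]))"
```

```text
[0.46013359 0.08414638] 0.07677644053410214 699
((460.4793701171875, 84.25617218017578), 79.84410858154297)
contents z max [0.0207455  0.03387572 0.05397005]
```

Call:
step_arm:
  moves:
    - [[0.06, 0.0, 0, 0, 0, -0.04, 0], [0.12, 0.01, 0, 0, 0, -0.08, 0], [0.18, 0.03, 0, 0, 0, -0.12, 0], [0.24, 0.045, 0, 0, 0, -0.16, 0], [0.3, 0.055, 0, 0, 0, -0.2, 0]]

```text
t: 42.6
tool_pos: [0.4296, 0.0757, 0.1943]
eef_rot: [-0.001, 0.526, 0.851, -0.001]
force: [0.7, -0.2, 0.3]
gripper_width: 0.997
```

```bash
python3 -c "
from h import *
st();go((.4182,.2942,.15),down(125.0))"
```

```text
t 42.6 pos [0.4296 0.0757 0.1943] yaw 116.6 tz [-0.002 -0.    -1.   ] F [ 0.7 -0.2  0.3] w 0.997 q [ 0.17  0.1  -0.27  1.21  0.    1.28]
shift [0.2005, 0.0876, 0.0442] turn [-0.002, -0.001, -0.147] rows 3.6 0.8
```

Call:
step_arm:
  moves:
    - [[0.055, 0.024, 0, 0, 0, -0.04, 0], [0.11, 0.048, 0.01, 0, 0, -0.08, 0], [0.165, 0.072, 0.03, 0, 0, -0.12, 0], [0.2, 0.0875, 0.044, 0, 0, -0.147, 0], [0.2, 0.0875, 0.044, 0, 0, -0.147, 0]]

```text
t: 43.22
tool_pos: [0.4179, 0.2934, 0.1487]
eef_rot: [-0.001, 0.461, 0.887, -0.002]
force: [0.3, 0.5, 0.1]
gripper_width: 1.002
```

Call:
step_arm:
  moves:
    - [[0, 0, 0, 0, 0, 0, 0]]

```text
t: 43.35
tool_pos: [0.4191, 0.2913, 0.1504]
eef_rot: [-0.001, 0.462, 0.887, -0.001]
force: [0.3, 0.5, 0.1]
gripper_width: 0.996
```

```bash
python3 -c "
from h import *
st();wdisc('w26.png',.044,.056,(.4182,.2942),.03);go((.4184,.2942,.027),down(125.0))"
```

```text
t 43.35 pos [0.4191 0.2913 0.1504] yaw 124.9 tz [-0.002 -0.001 -1.   ] F [0.3 0.5 0.1] w 0.996 q [ 0.61  0.27 -0.17  1.13  0.    1.57]
disc [417.5 295.2] 12.0 [0.4169 0.2957 0.0505] 1067
shift [0.0031, 0.0012, 0.1237] turn [-0.002, -0.001, -0.002] rows 2.0 0.0
```

Call:
step_arm:
  moves:
    - [[0.004, 0.001, 0.05, 0, 0, 0, 0], [0.004, 0.001, 0.1, 0, 0, 0, 0], [0.004, 0.001, 0.122, 0, 0, 0, 0], [0.004, 0.001, 0.122, 0, 0, 0, 0.4], [0.004, 0.001, 0.122, 0, 0, 0, 0.6]]
  squeeze: 80

```text
t: 44.02
tool_pos: [0.4187, 0.2957, 0.0301]
eef_rot: [-0.0, 0.463, 0.886, 0.0]
force: [0.0, 0.4, 0.5]
gripper_width: 0.601
```

Call:
step_arm:
  moves:
    - [[0, 0, 0, 0, 0, 0, 1], [0, 0, 0, 0, 0, 0, 1], [0, 0, 0, 0, 0, 0, 1], [0, 0, 0, 0, 0, 0, 1]]

```text
t: 44.52
tool_pos: [0.4185, 0.296, 0.0302]
eef_rot: [-0.0, 0.463, 0.887, 0.0]
force: [-2.7, -3.7, 15.4]
gripper_width: 0.245
```

Call:
step_arm:
  moves:
    - [[0, 0, -0.02, 0, 0, 0, 1], [0, 0, -0.05, 0, 0, 0, 1], [0, 0, -0.1, 0, 0, 0, 1], [0, 0, -0.14, 0, 0, 0, 1]]

```text
t: 45.02
tool_pos: [0.4181, 0.2958, 0.1711]
eef_rot: [-0.0, 0.462, 0.887, 0.0]
force: [0.8, 1.2, -2.7]
gripper_width: 0.252
```

```bash
python3 -c "
from h import *
st();go((.4595,.0838,.17),down(100.0));f=optics.grab_frame('scene');save(f,'s27.png')"
```

```text
t 45.02 pos [0.4181 0.2958 0.1711] yaw 124.9 tz [-0.     0.001 -1.   ] F [ 0.8  1.2 -2.7] w 0.252 q [ 0.62  0.26 -0.13  1.18  0.    1.58]
shift [-0.1976, -0.0874, 0.001] turn [-0.0, -0.001, 0.435] rows 3.5 2.3
```

View pics/s27.png

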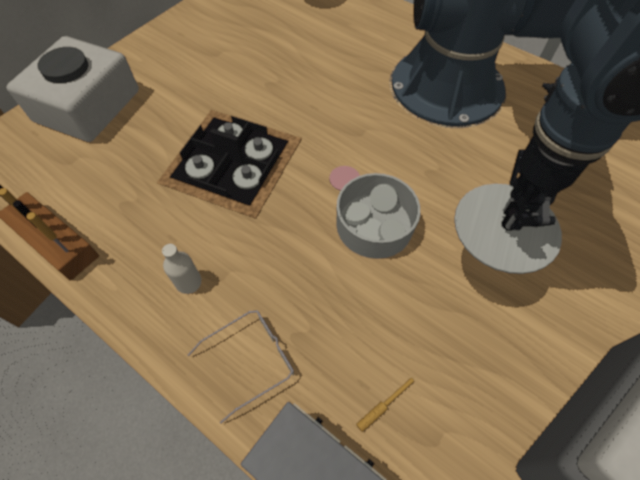

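Call:
step_arm:
  moves:
    - [[-0.045, -0.02, 0, 0, 0, 0.1, 1], [-0.09, -0.04, 0, 0, 0, 0.2, 1], [-0.14, -0.062, 0, 0, 0, 0.3, 1], [-0.18, -0.08, 0, 0, 0, 0.4, 1], [-0.198, -0.087, 0, 0, 0, 0.435, 1]]

```text
t: 45.7
tool_pos: [0.4601, 0.0815, 0.1691]
eef_rot: [-0.0, 0.645, 0.765, -0.0]
force: [0.5, -0.3, -1.7]
gripper_width: 0.252
```

Call:
step_arm:
  moves:
    - [[0, 0, 0, 0, 0, 0, 1], [0, 0, 0, 0, 0, 0, 1]]

```text
t: 45.95
tool_pos: [0.4599, 0.0841, 0.1688]
eef_rot: [-0.001, 0.643, 0.766, -0.0]
force: [0.4, 0.3, -2.0]
gripper_width: 0.25
```

```bash
python3 -c "
from h import *
st();go((.4595,.084,.105),down(100.0));f=optics.grab_frame('scene');save(f,'s28.png',(280,120,480,290),4)
f=optics.grab_frame('wrist');save(f,'w28.png')"
```

```text
t 45.95 pos [0.4599 0.0841 0.1688] yaw 100.0 tz [-0.001  0.    -1.   ] F [ 0.4  0.3 -2. ] w 0.25 q [ 0.18  0.17 -0.25  1.16  0.    1.58]
shift [-0.0001, -0.0003, 0.0638] turn [-0.001, -0.0, 0.001] rows 1.0 0.0
```

View pics/s28.png

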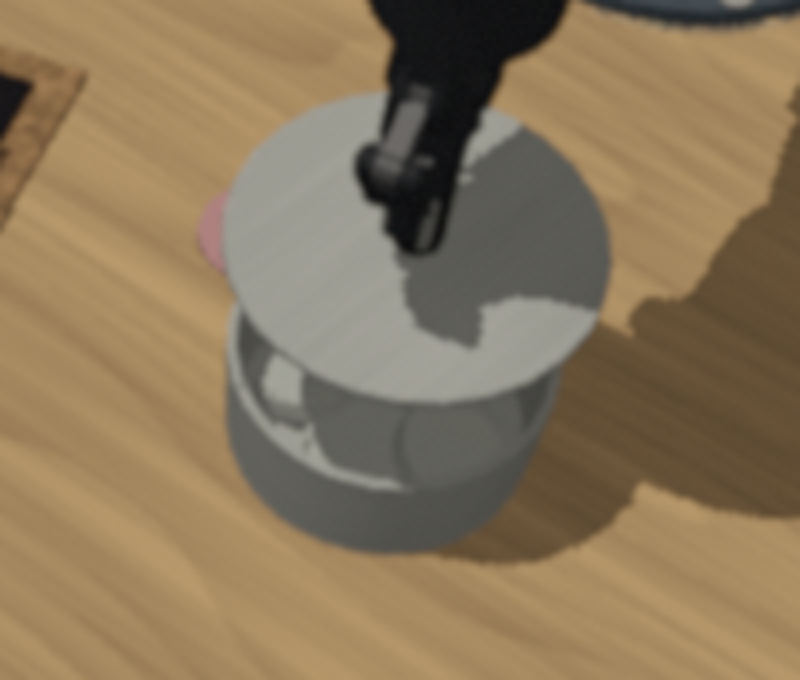

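View pics/w28.png

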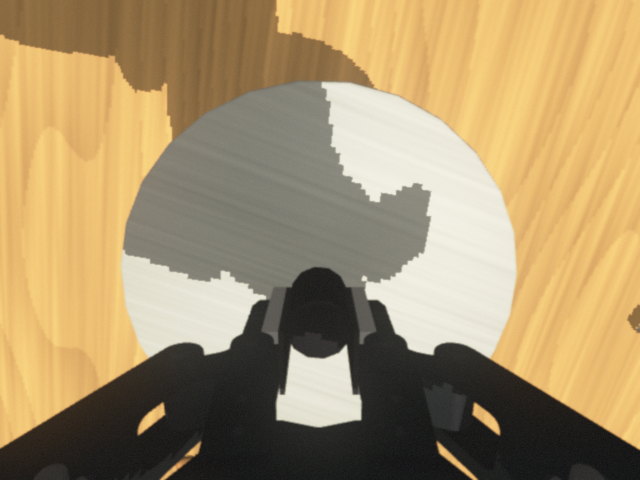

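The cover is level and centred above the pot. Lower it in steps.

Call:
step_arm:
  moves:
    - [[0, 0, 0.03, 0, 0, 0, 1], [0, 0, 0.055, 0, 0, 0, 1], [0, 0, 0.063, 0, 0, 0, 1], [0, 0, 0.068, 0, 0, 0, 1], [0, 0, 0.072, 0, 0, 0, 1]]

```text
t: 46.68
tool_pos: [0.4603, 0.0838, 0.0971]
eef_rot: [-0.0, 0.643, 0.766, -0.0]
force: [0.7, 0.1, -1.7]
gripper_width: 0.249
```

```bash
python3 -c "
from h import *
st()"
```

```text
t 46.67 pos [0.4603 0.0838 0.0971] yaw 100.0 tz [-0.001 -0.    -1.   ] F [ 0.7  0.1 -1.7] w 0.249 q [ 0.18  0.22 -0.38  0.98  0.    1.58]
```

Call:
step_arm:
  moves:
    - [[0, 0, 0.003, 0, 0, 0, 1], [0, 0, 0.005, 0, 0, 0, 1], [0, 0, 0.007, 0, 0, 0, 1], [0, 0, 0.007, 0, 0, 0, 1]]

```text
t: 47.18
tool_pos: [0.46, 0.0836, 0.0903]
eef_rot: [-0.0, 0.643, 0.766, -0.0]
force: [-4.2, -0.1, 9.2]
gripper_width: 0.254
```

Call:
step_arm:
  moves:
    - [[0, 0, 0, 0, 0, 0, 0.7], [0, 0, 0, 0, 0, 0, 0.5], [0, 0, 0, 0, 0, 0, 0.3], [0, 0, 0, 0, 0, 0, 0], [0, 0, 0, 0, 0, 0, 0]]

```text
t: 47.8
tool_pos: [0.4598, 0.0836, 0.0897]
eef_rot: [-0.001, 0.643, 0.766, -0.001]
force: [0.7, 0.5, 0.2]
gripper_width: 0.998
```

Call:
step_arm:
  moves:
    - [[0, 0, -0.04, 0, 0, 0, 0], [0, 0, -0.09, 0, 0, 0, 0], [0, 0, -0.14, 0, 0, 0, 0]]

```text
t: 48.18
tool_pos: [0.4597, 0.0835, 0.2312]
eef_rot: [-0.001, 0.643, 0.766, -0.001]
force: [1.2, 0.6, 0.6]
gripper_width: 0.998
```

```bash
python3 -c "
from h import *
st();go((.35,-.12,.28),down(100))"
```

```text
t 48.17 pos [0.4597 0.0835 0.2312] yaw 100.0 tz [-0.002 -0.    -1.   ] F [1.2 0.6 0.6] w 0.998 q [ 0.18  0.15 -0.11  1.31  0.    1.58]
shift [-0.1814, -0.1434, -0.0485] turn [-0.002, -0.0, -0.0] rows 3.8 0.0
```

Call:
step_arm:
  moves:
    - [[0.055, -0.027, -0.01, 0, 0, 0, 0], [0.11, -0.054, -0.02, 0, 0, 0, 0], [0.165, -0.081, -0.03, 0, 0, 0, 0], [0.22, -0.107, -0.03, 0, 0, 0, 0], [0.274, -0.134, -0.03, 0, 0, 0, 0]]

```text
t: 48.8
tool_pos: [0.2793, 0.3317, 0.2602]
eef_rot: [-0.0, 0.643, 0.766, -0.0]
force: [1.3, 1.1, 1.0]
gripper_width: 0.998
```

Call:
step_arm:
  moves:
    - [[0, 0, 0, 0, 0, 0, 0], [0, 0, 0, 0, 0, 0, 0]]

```text
t: 49.05
tool_pos: [0.2806, 0.3301, 0.2599]
eef_rot: [-0.0, 0.643, 0.766, -0.001]
force: [-0.2, -1.0, -0.2]
gripper_width: 0.998
```

```bash
python3 -c "
from h import *
st();f=optics.grab_frame('top');save(f,'t30.png');P=cloud(f);Z=P[...,2]
n=np.hypot(P[...,0]-.459,P[...,1]-.0835)<.082;a=P[n&(Z>.06)&(Z<.09)]
c,s,_,_=np.linalg.lstsq(np.c_[a[:,:2],np.ones(len(a))],a[:,2],rcond=None);print('tilt deg',np.degrees(c[:2]),'z',np.median(a[:,2]),len(a),a.mean(0))
k=P[n&(Z>.1)&(Z<.13)];print('knob',k.mean(0))
m=(Z>.07)&(Z<.1);m[:,:400]=0;m[:,540:]=0;m[:220]=0;m[360:]=0;q=P[m];print(cv2.minAreaRect((q[:,:2]*1000).astype(np.float32)),q.mean(0))
f=optics.grab_frame('scene');save(f,'s30.png')"
```

```text
t 49.05 pos [0.2806 0.3301 0.2599] yaw 100.0 tz [-0.001 -0.001 -1.   ] F [-0.2 -1.  -0.2] w 0.998 q [ 0.87  0.07 -0.13  1.37  0.    2.26]
tilt deg [-0.00577401 -0.04233975] z 0.07668343894115315 5342 [0.45807806 0.08345764 0.07667909]
knob [0.46169084 0.08389384 0.11047337]
((513.4081420898438, -265.1046447753906), (11.955081939697266, 63.67284393310547), 15.148213386535645) [ 0.51283342 -0.26351352  0.08395432]
```

View pics/t30.png

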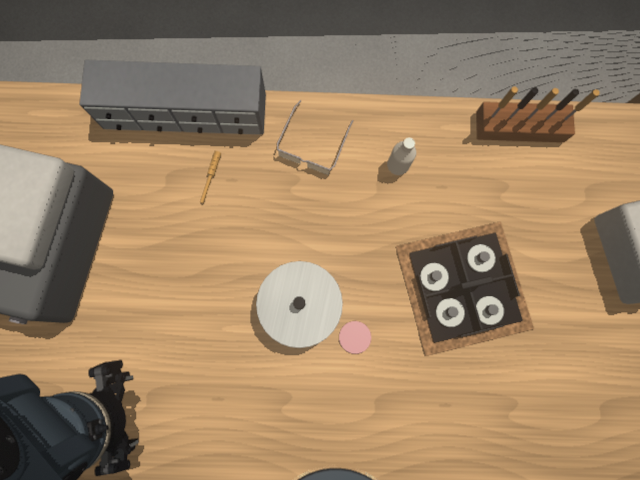

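View pics/s30.png

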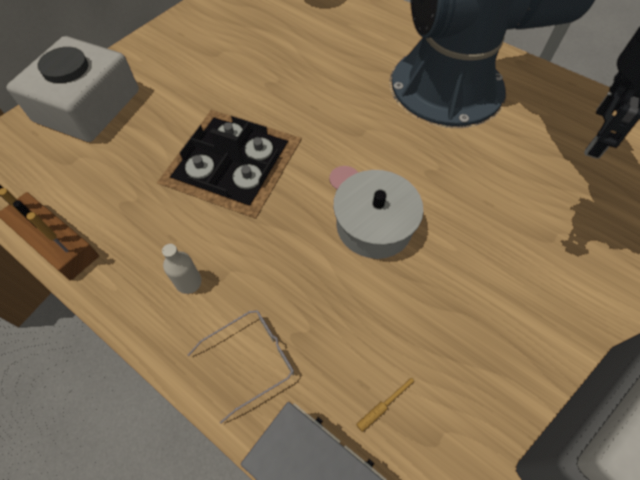

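The last views show the cover seated level on the pot (flange at z = 0.0767 m, the same as at the start, tilt under 0.1°). All four lenses are in the tray, the tray is square on the mat, and the bystanders haven't moved.

```bash
python3 -c "
from bench import arm
print(arm.sign_off())"
```

```text
the job is handed in; nothing more can be done
None
```

The job is done and handed in at about 49 s of the 210 s allowed; no verdict was reported.

- **Steps:** I took the cover off and tipped the tray on its rejects' corner at about 46°, so both rejects slid into the pot. The tray then went back on its mat, turned 90° from its starting position. Both stray blanks went into the pot, one fresh lens went into the free bay and the other into the emptied one, and the cover went back on last. The cover was knocked a few centimetres aside while it lay on the worktop, so I located it again before gripping it.
- **Last checks:**
  - **Cover:** it is seated, its flange at the same height as at the start (z = 0.0767 m) and its tilt under 0.1°.
  - **Tray:** its turn matches the mat's to within about 0.2°, and it is centred to about 2 mm.
  - **Lenses:** all four stand block up, one to a bay.
  - **Pot:** all four blanks were in it, below the locating disc, before the cover went on.
  - **Bystanders:** the frame, starter, rose lens and bottle show no visible movement.
- **Limits:** no check failed. I checked that the tray was level just before setting it down, not again on the mat, and I saw the blanks in the pot only before it was closed.

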